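# Spray the bisque beakers on the indexed banding wheel

### The arm

A 6-joint arm with a two-finger parallel gripper is mounted at the origin on the work surface. World frame = base frame: x ahead of the robot, y to its left, z up, the work surface at z = 0. Lengths are in m, angles in degrees, forces in N, time in s.
With the tool pointing down it reaches from about 0.3 to 0.775 m from the base axis. Payload 14.6 kg.
Tool frame: the origin (TCP) lies at the very end of the fingers, on their centre line; the grasp point (between the pads) lies 19 mm behind it; z points along the fingers, y is the line along which they close (so a half turn about z gives the same grasp; the last joint's range is limited). The gripper opens to 94 mm and grips with 3 to 60 N. Pads are 16 mm wide; open, the fingers measure 119 mm over their backs; the gripper's body (75 mm by 177 mm) begins 78 mm behind the grasp point.
Start: joints at [59.267, 17.183, 87.147, -0, 75.671, -3.816], TCP at [0.249, 0.49, 0.205] pointing down, gripper open.
Joint ranges: [-173.82, 173.82], [-45.26, 126.66], [13.44, 144.39], [-59.66, 239.66], [0, 175.72], [-146.38, 146.38]. Speed limits (degrees/s): [127.2, 127.2, 147.25, 180, 180, 180].

### API

Orientations are given as [roll, pitch, yaw] about the fixed x, y, z axes, in that order (R = Rz(yaw) Ry(pitch) Rx(roll)).
In Python, from rig import status, get_image, camera_params, close_job, spotter gives the robot as it stands.
- The arm moves only by the tool send_rows, never from a script. Its argument "plan" is a list of rows, each a list of 2 entries, a list of its own where there are three numbers: the shift along the tool's x, y, z in units of 0.75 m (1.0 is 0.75 m), then the turn, a rotation vector about the tool's x, y, z in units of pi/2 rad (1.0 is pi/2 rad). In form: [[[tx, ty, tz], [wx, wy, wz]], ...]. A call has 1 to 5 rows; each row is the pose to reach, as a shift and turn from the pose commanded when the call began, along the tool's axes at that moment; what a row does not reach only later rows make up. A row lasts 1/8 s, in which the tool goes at most 62.5 mm and 10.7 degrees, less where a joint would pass 70% of its speed; a pose out of reach is approached as far as the arm can. A call with a number of a shift or a turn outside -1 to 1 is refused whole. A call with a gripper value outside its range is refused whole. "grip" is the closure, from -1 (fully open) to 1 (shut), set as the call begins (left out, the last holds). The fingers move at their own pace and stop on an object; "grip_force" is the grip in N (left out, the last holds). Time passes only in rows, so rows that repeat a pose let the fingers close. It gives the time, the measured TCP pose, the force, the opening and the grip force at its end, in the units of the state.
- status.observe(): the state, without advancing time (a new reading comes with each control period).
- get_image(name): name is "side" or "top" or "wrist"; returns the picture (420x560x3 uint8, red, green, blue); there is no depth.
- camera_params(name): a dict with "fx", "fy", "cx", "cy" (pixels), "k1" (the pictures are not rectified: a ray, as slopes to the right and down, at radius r is drawn at 1 + k1 r^2 times it, then the intrinsics apply), "R" (3x3) and "t" (3): a world point X has camera coordinates R X + t. Camera axes: x right, y down, z forward; pixel columns grow to the right and rows downward; lengths in m; the calibration is good to about 2 mm. A picture is of the moment at which its call begins: read the wrist's pose just before it. camera_params takes no time and is no camera call; for the wrist camera it gives the pose at the moment of the call.
- close_job(): hands the job in; it is judged then, once.
Trained networks look in the newest picture that a camera, given by its name, has taken for a name from the list of things; names that differ only in an ending like _2 or _b are one class to them, and where a whole thing is asked for, a point or a joint stands for the part that bears it (a point fixed in the world has none). Each returns a list of dicts, best first, with "score" (0 to 1); they miss things now and then, are a little off and sometimes report something else, mostly with a low value. They report only what shows in the picture. A call takes as long as a camera call. They do not tell look-alikes from the thing itself.
- spotter.masks_of(target, camera): "mask" (420x560 bool, what is visible of it) and "point" ([row, column] in pixels, amid what is visible of it).
- spotter.pinpoint(target, camera): "point" ([row, column] in pixels: a listed point, or the origin of a listed thing).
The state is a dict: "clock": time; "q": joint angles; "joint_velocities": joint speeds; "joint_efforts": joint torques, N m; "ee_pos": TCP position; "tool_rot": TCP orientation; "contact_force": force on the tool from outside, world axes, zero at the start; "torque": the same for the moment, N m; "gripper_width": finger opening in m; "finger_force": force on a finger pad.
Only numpy, scipy, OpenCV 4.12 (cv2) and the standard library are available. Lean on these libraries where they do the work, as an engineer would, in place of code of your own. Each camera call takes 0.05 s, during which the arm holds its last target. There are 200 camera calls.

### The job

Stand every bisque beaker upright on its own cork disc on the banding wheel. Once all are loaded, spray them one after another, shortest first: turn the wheel smoothly, click by click, by the bar in its middle until that beaker's disc stands squarely in front of the gun's nozzle, squeeze the gun's trigger fully for about half a second and let go. Finish with the trigger released, all the beakers still on their discs and an empty disc in front of the nozzle; never pull the trigger when no beaker stands in front of the nozzle, and leave everything else on the bench where it is.

Things in the scene. Friction and masses are not known exactly. Their poses are not given: they have to be found in the camera images.
- beaker1: bisque beaker, the shortest of the four: a straight plain terracotta-coloured round beaker, outside diameter 56 mm, 42 mm tall, open at the top, with a thick heavy foot, about 0.16 kg; may be absent. Origin: centre of its underside, z up along its axis. Starts upright on the bench to the robot's left. Its inside is to be treated as solid: grip it across the outside.
- beaker2: bisque beaker, the second shortest of the four: a straight plain terracotta-coloured round beaker, outside diameter 56 mm, 56 mm tall, open at the top, with a thick heavy foot, about 0.16 kg; may be absent. Origin: centre of its underside, z up along its axis. Starts upright on the bench to the robot's left. Its inside is to be treated as solid: grip it across the outside.
- beaker3: bisque beaker, the second tallest of the four: a straight plain terracotta-coloured round beaker, outside diameter 56 mm, 70 mm tall, open at the top, with a thick heavy foot, about 0.16 kg; may be absent. Origin: centre of its underside, z up along its axis. Starts upright on the bench to the robot's left. Its inside is to be treated as solid: grip it across the outside.
- beaker4: bisque beaker, the tallest of the four: a straight plain terracotta-coloured round beaker, outside diameter 56 mm, 84 mm tall, open at the top, with a thick heavy foot, about 0.16 kg; may be absent. Origin: centre of its underside, z up along its axis. Starts upright on the bench to the robot's left. Its inside is to be treated as solid: grip it across the outside.
- station: fixed spraying station: pedestal with the banding wheel, and a spray gun clamped on its side. Origin: on the bench on the wheel's vertical axis. The gun lies level, axis 94 mm up, 36 to 42 mm thick, along the station's y from -201 mm (brass nozzle, pointing to +y at the wheel) to -395 mm; its paint cup (64 mm across, top 126 mm up) lies at x 44 to 114, y -245 mm.
- wheel (a joint): angle of the wheel, rad, growing anticlockwise from above, no end stops. Plywood disc 330 mm across, top 45 mm up, six flush cork discs (72 mm) on a circle of radius 105 mm. 12 detents, at whole multiples of pi/6 (two clicks from disc to disc); at multiples of pi/3 a disc faces the nozzle (pocket0 at 0). A click takes about 0.3 N m; let go, it falls into the nearest. The ware stands on it loose: a jerky turn leaves it behind.
- wheel_grip (a point): upright aluminium bar in the wheel's middle by which it is turned: 64 mm long, 16 mm thick, top 125 mm above the bench, on a hub 60 mm across whose top is 65 mm up. Point: on the wheel's axis, 105 mm up, where to grip. x runs along the bar, y across its thickness; it turns with the wheel (bar along the station's x at wheel angle 0).
- pocket0 (a point): middle of cork disc 0 on the wheel's top, 45 mm above the bench; the discs are numbered anticlockwise seen from above, 60 degrees apart
- pocket1 (a point): middle of cork disc 1 on the wheel's top, 45 mm above the bench; the discs are numbered anticlockwise seen from above, 60 degrees apart
- pocket2 (a point): middle of cork disc 2 on the wheel's top, 45 mm above the bench; the discs are numbered anticlockwise seen from above, 60 degrees apart
- pocket3 (a point): middle of cork disc 3 on the wheel's top, 45 mm above the bench; the discs are numbered anticlockwise seen from above, 60 degrees apart
- pocket4 (a point): middle of cork disc 4 on the wheel's top, 45 mm above the bench; the discs are numbered anticlockwise seen from above, 60 degrees apart
- pocket5 (a point): middle of cork disc 5 on the wheel's top, 45 mm above the bench; the discs are numbered anticlockwise seen from above, 60 degrees apart
- aim (a point): the spray point: fixed point at the height of the wheel's top, 105 mm from the wheel's axis, straight in front of the nozzle, where a beaker's foot stands when it is sprayed (the nozzle's tip is 96 mm farther along -y of the station). Its axes are the station's.
- trigger (a joint): angle of the gun's trigger, rad: 0 released (sprung back), 0.22 fully squeezed (end stop); above 0.17 counts as fully squeezed. At the middle of the trigger a full squeeze is about 13 mm of travel towards the handle and takes about 5 N.
- flag (a point): brass tell-tale flag lying on top of the gun, 34 x 10 mm, linked to the trigger: its y axis is level when the trigger is released and the flag swings up by four times the trigger's angle, to about 50 degrees (0.88 rad) when it is fully squeezed; more than 0.68 rad shows a full squeeze. Not to be touched.
- handle_grip (a point): middle of the gun's fixed black handle, 94 mm up: a level bar from the gun towards -x of the station, 110 mm long, 25 mm thick across y, 30 mm high, free below. The trigger lies beside it on its +y side, so both can be pinched together from above, across y: 59 mm from the handle's back to the trigger's front when released, 46 mm when squeezed. Level with trigger_grip along x.
- trigger_grip (a point): middle of the steel trigger, 94 mm up: a straight level bar 100 mm long, 9 mm thick, 20 mm high, along the station's x when released, hinged about a vertical axis 60 mm from this point towards +x; squeezed, this point moves 13 mm to -y of the station, towards the handle. Released, its middle is 42 mm from the handle's middle.
- small_bowl: bystander, leave alone: white bowl, 110 mm across, 45 mm high
- bat_ring: bystander, leave alone: flat dark wooden ring, 150 mm across, 12 mm thick
- brush: bystander, leave alone: brush with wooden handle, 190 mm long, lying
- sponge_block: bystander, leave alone: yellow block, 90 x 60 x 30 mm
- wooden_stick: bystander, leave alone: flat wooden stick, 150 x 24 x 12 mm, lying
Mind the look-alikes: they are no part of the job. Leave any green or white look-alike of the beaker2 alone.

How it is judged (in metres and radians):
On the way, in this order (a step that is already met when the one before it is completed fails the run):
1. every beaker stands upright on a cork disc of the wheel, let go, with the trigger released ((horizontal distance between beaker1 and pocket0 below 0.015 m or horizontal distance between beaker1 and pocket1 below 0.015 m or horizontal distance between beaker1 and pocket2 below 0.015 m or horizontal distance between beaker1 and pocket3 below 0.015 m or horizontal distance between beaker1 and pocket4 below 0.015 m or horizontal distance between beaker1 and pocket5 below 0.015 m) and z of beaker1 in the frame of aim between -0.006 and 0.006 m and angle between each of beaker1, beaker2, beaker3, beaker4's own z axis and vertical below 0.1 rad and linear speed of each of beaker1, beaker2, beaker3, beaker4 below 0.02 m/s and contact force between each of beaker1, beaker2, beaker3, beaker4 and the fingers below 0.2 N and (horizontal distance between beaker2 and pocket0 below 0.015 m or horizontal distance between beaker2 and pocket1 below 0.015 m or horizontal distance between beaker2 and pocket2 below 0.015 m or horizontal distance between beaker2 and pocket3 below 0.015 m or horizontal distance between beaker2 and pocket4 below 0.015 m or horizontal distance between beaker2 and pocket5 below 0.015 m) and z of beaker2 in the frame of aim between -0.006 and 0.006 m and (horizontal distance between beaker3 and pocket0 below 0.015 m or horizontal distance between beaker3 and pocket1 below 0.015 m or horizontal distance between beaker3 and pocket2 below 0.015 m or horizontal distance between beaker3 and pocket3 below 0.015 m or horizontal distance between beaker3 and pocket4 below 0.015 m or horizontal distance between beaker3 and pocket5 below 0.015 m) and z of beaker3 in the frame of aim between -0.006 and 0.006 m and (horizontal distance between beaker4 and pocket0 below 0.015 m or horizontal distance between beaker4 and pocket1 below 0.015 m or horizontal distance between beaker4 and pocket2 below 0.015 m or horizontal distance between beaker4 and pocket3 below 0.015 m or horizontal distance between beaker4 and pocket4 below 0.015 m or horizontal distance between beaker4 and pocket5 below 0.015 m) and z of beaker4 in the frame of aim between -0.006 and 0.006 m and value of joint trigger below 0.03 rad), for 0.3 s.
2. the shortest beaker (42 mm) stands on its disc in front of the nozzle and the trigger is held fully squeezed, as the flag on the gun shows (horizontal distance between beaker1 and aim below 0.02 m and (horizontal distance between beaker1 and pocket0 below 0.015 m or horizontal distance between beaker1 and pocket1 below 0.015 m or horizontal distance between beaker1 and pocket2 below 0.015 m or horizontal distance between beaker1 and pocket3 below 0.015 m or horizontal distance between beaker1 and pocket4 below 0.015 m or horizontal distance between beaker1 and pocket5 below 0.015 m) and z of beaker1 in the frame of aim between -0.006 and 0.006 m and angle between beaker1's own z axis and vertical below 0.1 rad and linear speed of beaker1 below 0.02 m/s and angle between the z axis of beaker1 and the y axis of flag, either way round below 0.89 rad), for 0.3 s.
3. the second shortest beaker (56 mm) stands on its disc in front of the nozzle and the trigger is held fully squeezed, as the flag on the gun shows (horizontal distance between beaker2 and aim below 0.02 m and (horizontal distance between beaker2 and pocket0 below 0.015 m or horizontal distance between beaker2 and pocket1 below 0.015 m or horizontal distance between beaker2 and pocket2 below 0.015 m or horizontal distance between beaker2 and pocket3 below 0.015 m or horizontal distance between beaker2 and pocket4 below 0.015 m or horizontal distance between beaker2 and pocket5 below 0.015 m) and z of beaker2 in the frame of aim between -0.006 and 0.006 m and angle between beaker2's own z axis and vertical below 0.1 rad and linear speed of beaker2 below 0.02 m/s and angle between the z axis of beaker2 and the y axis of flag, either way round below 0.89 rad), for 0.3 s.
4. the second tallest beaker (70 mm) stands on its disc in front of the nozzle and the trigger is held fully squeezed, as the flag on the gun shows (horizontal distance between beaker3 and aim below 0.02 m and (horizontal distance between beaker3 and pocket0 below 0.015 m or horizontal distance between beaker3 and pocket1 below 0.015 m or horizontal distance between beaker3 and pocket2 below 0.015 m or horizontal distance between beaker3 and pocket3 below 0.015 m or horizontal distance between beaker3 and pocket4 below 0.015 m or horizontal distance between beaker3 and pocket5 below 0.015 m) and z of beaker3 in the frame of aim between -0.006 and 0.006 m and angle between beaker3's own z axis and vertical below 0.1 rad and linear speed of beaker3 below 0.02 m/s and angle between the z axis of beaker3 and the y axis of flag, either way round below 0.89 rad), for 0.3 s.
5. the tallest beaker (84 mm) stands on its disc in front of the nozzle and the trigger is held fully squeezed, as the flag on the gun shows (horizontal distance between beaker4 and aim below 0.02 m and (horizontal distance between beaker4 and pocket0 below 0.015 m or horizontal distance between beaker4 and pocket1 below 0.015 m or horizontal distance between beaker4 and pocket2 below 0.015 m or horizontal distance between beaker4 and pocket3 below 0.015 m or horizontal distance between beaker4 and pocket4 below 0.015 m or horizontal distance between beaker4 and pocket5 below 0.015 m) and z of beaker4 in the frame of aim between -0.006 and 0.006 m and angle between beaker4's own z axis and vertical below 0.1 rad and linear speed of beaker4 below 0.02 m/s and angle between the z axis of beaker4 and the y axis of flag, either way round below 0.89 rad), for 0.3 s.
At the end, for the whole second after the job is handed in: Every beaker present stands upright (within 0.1 rad) and still on the wheel, its axis within 15 mm of the middle of a cork disc; the wheel rests with an empty disc within 15 mm of the spray point (no beaker within 70 mm of it); the trigger is released (below 0.03 rad) ((horizontal distance between beaker1 and pocket0 below 0.015 m or horizontal distance between beaker1 and pocket1 below 0.015 m or horizontal distance between beaker1 and pocket2 below 0.015 m or horizontal distance between beaker1 and pocket3 below 0.015 m or horizontal distance between beaker1 and pocket4 below 0.015 m or horizontal distance between beaker1 and pocket5 below 0.015 m) and z of beaker1 in the frame of aim between -0.006 and 0.006 m and angle between each of beaker1, beaker2, beaker3, beaker4's own z axis and vertical below 0.1 rad and linear speed of each of beaker1, beaker2, beaker3, beaker4 below 0.02 m/s and horizontal distance between each of beaker1, beaker2, beaker3, beaker4 and aim above 0.07 m and (horizontal distance between beaker2 and pocket0 below 0.015 m or horizontal distance between beaker2 and pocket1 below 0.015 m or horizontal distance between beaker2 and pocket2 below 0.015 m or horizontal distance between beaker2 and pocket3 below 0.015 m or horizontal distance between beaker2 and pocket4 below 0.015 m or horizontal distance between beaker2 and pocket5 below 0.015 m) and z of beaker2 in the frame of aim between -0.006 and 0.006 m and (horizontal distance between beaker3 and pocket0 below 0.015 m or horizontal distance between beaker3 and pocket1 below 0.015 m or horizontal distance between beaker3 and pocket2 below 0.015 m or horizontal distance between beaker3 and pocket3 below 0.015 m or horizontal distance between beaker3 and pocket4 below 0.015 m or horizontal distance between beaker3 and pocket5 below 0.015 m) and z of beaker3 in the frame of aim between -0.006 and 0.006 m and (horizontal distance between beaker4 and pocket0 below 0.015 m or horizontal distance between beaker4 and pocket1 below 0.015 m or horizontal distance between beaker4 and pocket2 below 0.015 m or horizontal distance between beaker4 and pocket3 below 0.015 m or horizontal distance between beaker4 and pocket4 below 0.015 m or horizontal distance between beaker4 and pocket5 below 0.015 m) and z of beaker4 in the frame of aim between -0.006 and 0.006 m and (horizontal distance between aim and pocket0 below 0.015 m or horizontal distance between aim and pocket1 below 0.015 m or horizontal distance between aim and pocket2 below 0.015 m or horizontal distance between aim and pocket3 below 0.015 m or horizontal distance between aim and pocket4 below 0.015 m or horizontal distance between aim and pocket5 below 0.015 m) and value of joint trigger below 0.03 rad and velocity of joint wheel between -0.05 and 0.05 rad/s); the robot touches nothing.
It fails at once if the trigger is pulled with no beaker within 60 mm of the spray point in front of the nozzle (value of joint trigger above 0.1 rad and horizontal distance between each of beaker1, beaker2, beaker3, beaker4 and aim above 0.06 m).
It fails at once if a bystander on the bench is pushed more than 50 mm (distance of any of small_bowl, bat_ring, brush, sponge_block, wooden_stick from where it was at the start of the episode above 0.05 m).
Of beaker1, beaker2, beaker3, beaker4 only 3 to 4 are there at a start; the rules pass over those that are not, and their reading is None.
At some moment in a run one of beaker1, beaker2, beaker3, beaker4 may be knocked a few centimetres aside while the robot is not near it.
It also fails if it takes over 210 s, if anything falls off the work surface, if the arm or the gripper's body presses on something with over 40 N, if the wrist force passes 120 N, or if a joint passes its speed limit or range.

## Working session

There is one attempt and no reset: what is moved stays moved. The work goes in short steps, Python scripts to look and compute and a tool call to move; the robot and the scene stay as the last step left them, time stands still between calls to the robot, and variables do not carry over. Pictures are saved under pics/ and viewed, at most 14 in all, crops included, and the job is handed in when it is done.

Besides the shell and the picture viewer there is one more tool, called in YAML: its name, and indented under it one key for each argument. send_rows: Moves the arm, as the interface text tells. Shifts and turns lie within -1 to 1; 1 stands for 0.75 m of shift or pi/2 rad of turn. Its arguments: {"type":"object","properties":{"plan":{"type":"array","items":{"type":"array"}},"grip":{"type":"number"},"grip_force":{"type":"number"}},"required":["plan"]}

```bash
ls; mkdir -p pics
python3 - <<'E'
from rig import status,get_image,camera_params
import cv2
print(status.observe())
for n in("side","top","wrist"):
    cv2.imwrite(f"pics/a_{n}.png",get_image(n)[:,:,::-1]); print(n,camera_params(n))
E
```

```text
pics
{'clock': 0.0, 'q': array([ 5.92658255e+01,  1.72168025e+01,  8.71841980e+01, -3.43890833e-04,
        7.56705168e+01, -3.81667127e+00]), 'joint_velocities': array([ 0.07142669, -0.01868121,  0.04034846, -0.03124227, -0.15898206,
       -0.10559454]), 'joint_efforts': array([ 6.73839859e-04, -5.31803262e+01, -3.52740777e+01,  7.08383415e-02,
        2.43534520e-02, -1.26562209e-04]), 'ee_pos': array([0.24884946, 0.49015477, 0.20484632]), 'tool_rot': array([-1.79928619e+02, -4.42814718e-03,  1.53082579e+02]), 'contact_force': array([-0.09091167, -0.65377691, -0.47028986]), 'torque': array([-0.01379863, -0.02479767, -0.02372532]), 'finger_force': 0.0, 'gripper_width': 0.09397216481409652}
side {'fx': 433.25571791867765, 'fy': 433.25571791867765, 'cx': 274.86056463522686, 'cy': 208.7366764313759, 'k1': 0.02111390670324171, 'R': array([[ 0.74082182, -0.67149239, -0.01676321],
       [-0.49595164, -0.5299853 , -0.68785721],
       [ 0.45300663,  0.51789337, -0.72565243]]), 't': array([-0.3169564 ,  0.33283143,  0.8743187 ])}
top {'fx': 547.0582107925355, 'fy': 547.0582107925355, 'cx': 277.47764255972487, 'cy': 213.6771017232237, 'k1': -0.18298506942801002, 'R': array([[-0.01330454, -0.99989985, -0.00482508],
       [-0.9727118 ,  0.01406034, -0.2315903 ],
       [ 0.23163495,  0.00161221, -0.97280145]]), 't': array([0.06894241, 0.52838178, 1.48034822])}
wrist {'fx': 365.7311135877347, 'fy': 365.7311135877347, 'cx': 281.01913485530895, 'cy': 208.11587158276978, 'k1': -0.07076691448967028, 'R': array([[ 0.45285129,  0.89158521, -0.00123795],
       [ 0.86033903, -0.43661561,  0.26302769],
       [ 0.23397109, -0.12017749, -0.96478749]]), 't': array([-0.54973262, -0.02767003,  0.39174754])}
```

View pics/a_top.png

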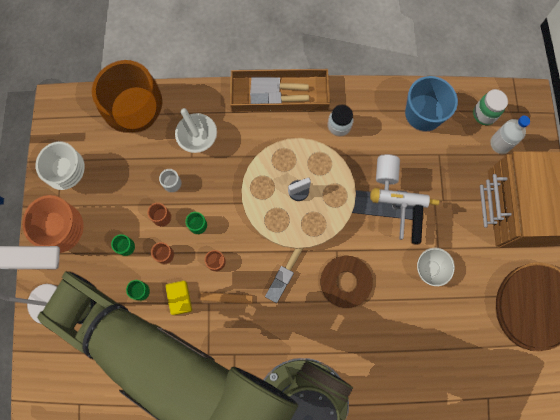

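View pics/a_side.png

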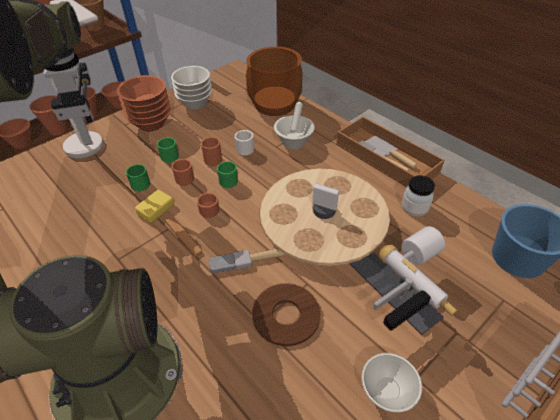

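The top view shows three terracotta beakers at about (158,214), (162,253) and (215,261). There are also green and white look-alikes, the wheel at (299,190) and the gun to its right. The side view agrees.

```bash
cat > h.py <<'E'
import numpy as np, cv2
from rig import status,get_image,camera_params,spotter
from scipy.optimize import least_squares
def ray(P,row,col):
    d=np.array([(col-P['cx'])/P['fx'],(row-P['cy'])/P['fy']]); u=d.copy()
    for _ in range(20): u=d/(1+P['k1']*(u@u))
    R=np.array(P['R']); return -R.T@np.array(P['t']), R.T@np.r_[u,1]
def proj(P,X):
    c=np.array(P['R'])@X+P['t']; u=c[:2]/c[2]; u=u*(1+P['k1']*(u@u))
    return np.array([u[1]*P['fy']+P['cy'],u[0]*P['fx']+P['cx']])
def atz(P,row,col,z):
    c,d=ray(P,row,col); return c+d*(z-c[2])/d[2]
def tri(obs):
    A=np.zeros((3,3));b=np.zeros(3);L=[]
    for P,(r,c) in obs:
        o,d=ray(P,r,c);d/=np.linalg.norm(d);M=np.eye(3)-np.outer(d,d);A+=M;b+=M@o;L.append((M,o))
    X=np.linalg.solve(A,b); return X,[np.linalg.norm(M@(X-o)) for M,o in L]
E
python3 - <<'E'
from h import *
np.set_printoptions(precision=4,suppress=True)
P={n:camera_params(n) for n in("top","side","wrist")}
for t,z in [("wheel_grip",.105),("pocket0",.045),("trigger_grip",.094),("handle_grip",.094),("flag",.115),("station",0)]:
    o={}
    for c in ("top","side"):
        get_image(c) if t=="wheel_grip" else 0
        r=spotter.pinpoint(t,c)
        for d in r[:7]: print(t,c,round(d['score'],2),np.round(d['point'],1),atz(P[c],*d['point'],z))
        if r:o[c]=(P[c],r[0]['point'])
    if len(o)==2: print("  tri",tri(list(o.values())))
get_image("wrist")
for c in P:
    r=spotter.pinpoint("beaker1",c)
    for d in r: print("b1",c,round(d['score'],2),np.round(d['point'],1),atz(P[c],*d['point'],0))
E
```

```text
wheel_grip top 0.88 [182.4 297.7] [0.6076 0.0042 0.105 ]
wheel_grip top 0.19 [218.1 278.3] [0.5066 0.0595 0.105 ]
wheel_grip side 0.92 [191.9 327.5] [0.6079 0.0017 0.105 ]
  tri (array([0.6091, 0.0036, 0.1025]), [np.float64(0.0008038917357677305), np.float64(0.0008038917357678137)])
pocket0 top 0.87 [195.3 331.7] [ 0.5855 -0.0952  0.045 ]
pocket0 top 0.81 [223.  311.9] [ 0.5047 -0.0358  0.045 ]
pocket0 top 0.78 [165.  318.5] [ 0.6778 -0.0601  0.045 ]
pocket0 top 0.75 [217.8 277.9] [0.5213 0.0606 0.045 ]
pocket0 top 0.62 [158.3 286.3] [0.6997 0.0336 0.045 ]
pocket0 top 0.57 [186.  262.2] [0.6162 0.1047 0.045 ]
pocket0 side 0.95 [235.4 351.3] [ 0.5872 -0.1023  0.045 ]
pocket0 side 0.84 [213.2 280.9] [0.5121 0.0688 0.045 ]
pocket0 side 0.79 [207.  366.1] [ 0.6875 -0.0653  0.045 ]
pocket0 side 0.73 [185.4 338. ] [0.6952 0.0386 0.045 ]
pocket0 side 0.7 [236.2 307.5] [ 0.5076 -0.0315  0.045 ]
pocket0 side 0.7 [190.2 298.5] [0.604  0.0985 0.045 ]
  tri (array([ 0.5897, -0.0976,  0.0378]), [np.float64(0.00270669729142824), np.float64(0.0027066972914280858)])
trigger_grip top 0.63 [218.1 160.
[... 1447 characters left out ...]
 top 0.84 [288.4 136.5] [0.3278 0.4724 0.    ]
b1 top 0.76 [259.4 216.2] [0.4108 0.2407 0.    ]
b1 top 0.66 [254.9 161.2] [0.4255 0.4023 0.    ]
b1 top 0.66 [224.9 199.5] [0.5135 0.291  0.    ]
b1 side 0.93 [180.5 231.2] [0.5227 0.2942 0.    ]
b1 side 0.91 [179.7 182.9] [0.4216 0.3939 0.    ]
b1 side 0.74 [146.9 247. ] [0.656  0.3828 0.    ]
b1 side 0.69 [210.1 209.5] [0.4057 0.2413 0.    ]
b1 side 0.65 [186.7 138.8] [0.3118 0.4561 0.    ]
b1 side 0.64 [236.  349.3] [ 0.6142 -0.0787  0.    ]
b1 wrist 0.81 [344.7 278.9] [0.4281 0.3962 0.    ]
b1 wrist 0.79 [323.7 370.8] [0.4524 0.5084 0.    ]
b1 wrist 0.78 [376.8 163.1] [0.4057 0.241  0.    ]
b1 wrist 0.64 [251.6 286.9] [0.3227 0.4601 0.    ]
```

View pics/a_wrist.png

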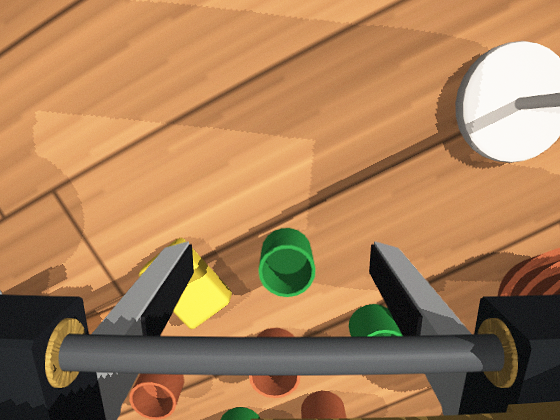

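```bash
cat > fit.py <<'E'
from h import *
np.set_printoptions(precision=4,suppress=True)
P={n:camera_params(n) for n in("top","side")}
I={n:get_image(n) for n in P}
# wheel fit: centre, phase mod 60 using all pockets
obs=[(c,np.array(d['point'])) for c in P for d in spotter.pinpoint("pocket0",c) if d['score']>.4]
def pk(p,k,z=.045): a=p[2]+k*np.pi/3; return np.array([p[0]+.105*np.cos(a),p[1]+.105*np.sin(a),z])
def res(p):
    out=[]
    for c,o in obs:
        e=[proj(P[c],pk(p,k))-o for k in range(6)]; e=min(e,key=np.linalg.norm); out+=list(np.clip(e,-15,15))
    return out
s=least_squares(res,[.599,.001,np.deg2rad(21)],loss='soft_l1'); p=s.x
print("wheel",p[:2],np.rad2deg(p[2])%60,"cost",s.cost,len(obs))
def cyl(Pc,x,y,h,z0=0,r=.028):
    a=np.linspace(0,2*np.pi,40); pts=np.array([proj(Pc,np.array([x+r*np.cos(t),y+r*np.sin(t),z]))[::-1] for t in a for z in(z0,z0+h)])
    m=np.zeros((1680,2240),np.uint8); cv2.fillConvexPoly(m,cv2.convexHull((pts*4).round().astype(np.int32)),1); return m>0
def beakers(names,z0=0):
  for (x0,y0) in names:
    M={}
    for c in P:
        hsv=cv2.cvtColor(I[c],cv2.COLOR_RGB2HSV); q=proj(P[c],np.array([x0,y0,z0+.03])).round().astype(int)
        m=((hsv[...,0]<10)&(hsv[...,1]>125)&(hsv[...,2]>25)).astype(np.uint8)
        w=np.zeros_like(m); cv2.circle(w,(q[1],q[0]),26,1,-1); m&=w
        n,l,st,_=cv2.connectedComponentsWithStats(m); 
        if n<2: continue
        k=1+st[1:,4].argmax(); M[c]=cv2.resize((l==k).astype(np.uint8),(2240,1680),interpolation=cv2.INTER_LINEAR)>0
    best=[]
    for h in(.042,.056,.070,.084):
        x,y=x0,y0; iou=lambda x,y: np.mean([(lambda a:(a&M[c]).sum()/(a|M[c]).sum())(cyl(P[c],x,y,h,z0)) for c in M])
        v=iou(x,y)
        for d in(.008,.003,.001):
            go=True
            while go:
                go=False
                for dx,dy in((d,0),(-d,0),(0,d),(0,-d)):
                    u=iou(x+dx,y+dy)
                    if u>v: v=u;x+=dx;y+=dy;go=True
        best.append((round(v,3),h,round(x,4),round(y,4)))
    print(sorted(best)[::-1],len(M))
E
cat > r.py <<'E'
from fit import *
beakers([(.41,.241),(.4255,.401),(.54,.41)])
E
python3 r.py
python3 - <<'E'
from h import *
import cv2
a=cv2.imread('pics/a_top.png')[140:290,230:450]; b=cv2.imread('pics/a_side.png')[170:340,250:470]
cv2.imwrite('pics/crop.png',np.vstack([cv2.resize(a,None,fx=2.2,fy=2,interpolation=cv2.INTER_CUBIC)[:,:480],cv2.resize(b,(480,300),interpolation=cv2.INTER_CUBIC)]) if 0 else cv2.resize(a,(792,540),interpolation=cv2.INTER_CUBIC))
E
```

```text
wheel [0.6012 0.0019] 23.032939124106985 cost 41.408288965955144 13
[(np.float64(0.47), 0.042, 0.404, 0.241), (np.float64(0.406), 0.056, 0.404, 0.241), (np.float64(0.357), 0.07, 0.405, 0.241), (np.float64(0.316), 0.084, 0.399, 0.234)] 2
[(np.float64(0.497), 0.042, 0.4305, 0.401), (np.float64(0.495), 0.056, 0.4265, 0.39), (np.float64(0.433), 0.07, 0.4255, 0.39), (np.float64(0.383), 0.084, 0.4275, 0.393)] 2
[(np.float64(0.536), 0.056, 0.543, 0.411), (np.float64(0.518), 0.07, 0.538, 0.403), (np.float64(0.492), 0.042, 0.543, 0.411), (np.float64(0.458), 0.084, 0.538, 0.4)] 2
```

View pics/crop.png

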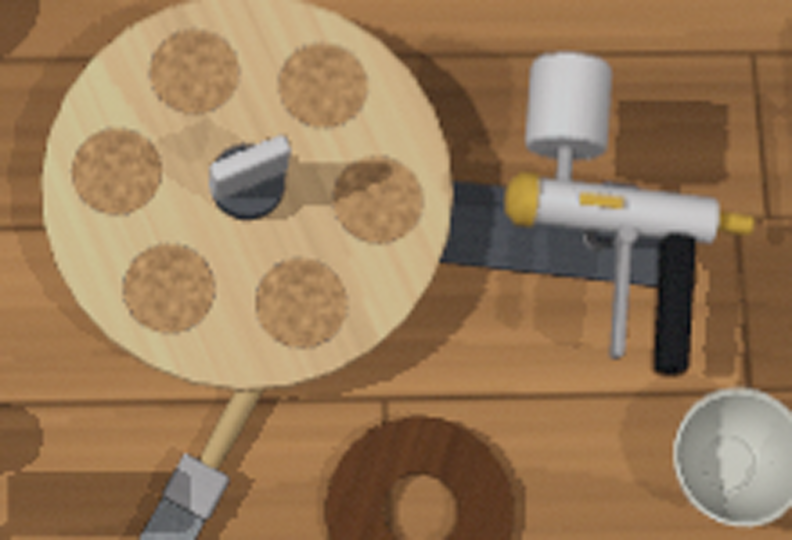

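The crop shows the wheel with a disc facing the nozzle, which points along a station yaw of about -7°. The bar is at about 113° in the world, with the trigger at crop (620,295) and the black handle at (675,300).

```bash
python3 - <<'E'
s=open('fit.py').read()
a=s.index("        hsv="); b=s.index("    best=[]")
s=s[:a]+"""        q=proj(P[c],np.array([x0,y0,z0+.03]))
        g=[m for m in MK[c] if np.hypot(*(np.array(m['point'])-q))<14]
        if g: M[c]=cv2.resize(g[0]['mask'].astype(np.uint8)*255,(2240,1680),interpolation=cv2.INTER_LINEAR)>127
"""+s[b:]
s=s.replace("def beakers(names,z0=0):","def beakers(names,z0=0):\n  MK={c:spotter.masks_of('beaker2',c) for c in P}")
open('fit.py','w').write(s)
E
cat >> r.py <<'E'
from rig import *
for t,z in(("trigger_grip",.094),("handle_grip",.094),("flag",.115)):
    for c in P:
        for d in spotter.pinpoint(t,c)[:3]:
            X=atz(P[c],*d['point'],z); 
            if X[1]<-.15: print(t,c,round(d['score'],2),X)
E
python3 r.py
```

```text
wheel [ 0.6009 -0.0011] 21.999404752798903 cost 20.685475417238244 11
[(np.float64(0.933), 0.042, 0.403, 0.242), (np.float64(0.851), 0.056, 0.402, 0.241), (np.float64(0.776), 0.07, 0.402, 0.242), (np.float64(0.713), 0.084, 0.401, 0.24)] 2
[(np.float64(0.885), 0.056, 0.4245, 0.39), (np.float64(0.873), 0.042, 0.4265, 0.393), (np.float64(0.797), 0.07, 0.4255, 0.39), (np.float64(0.72), 0.084, 0.4255, 0.39)] 2
[(np.float64(0.907), 0.07, 0.54, 0.407), (np.float64(0.894), 0.056, 0.543, 0.413), (np.float64(0.793), 0.084, 0.54, 0.407), (np.float64(0.754), 0.042, 0.545, 0.415)] 1
trigger_grip top 0.69 [ 0.472  -0.2835  0.094 ]
trigger_grip side 0.57 [ 0.4783 -0.2861  0.094 ]
handle_grip side 0.73 [ 0.475  -0.3214  0.094 ]
flag top 0.47 [ 0.5658 -0.2742  0.115 ]
flag side 0.55 [ 0.569  -0.2661  0.115 ]
```

```bash
cat > plan.py <<'E'
# usage: plan.py x,y,z,psi ...   prints tool-frame shift/turn for each successive waypoint
import sys,numpy as np
from rig import status
s=status.observe(); p=np.array(s['ee_pos']); r=s['tool_rot']; ps=r[2]
print('now',np.round(p,4),np.round(r,2),'w',round(s['gripper_width'],4),'t',round(s['clock'],2),'q6',round(s['q'][5],1))
for a in sys.argv[1:]:
    v=[float(t) for t in a.split(',')]; d=np.array(v[:3])-p; c,n=np.cos(np.deg2rad(ps)),np.sin(np.deg2rad(ps))
    dw=(v[3]-ps); 
    sh=np.array([c*d[0]+n*d[1],n*d[0]-c*d[1],-d[2]])/.75
    print(a,'|',np.round(sh,4).tolist(),[0,0,round(-dw/90,4)],'rows',int(np.ceil(max(np.linalg.norm(d)/.0625,abs(dw)/10.7))))
    p=np.array(v[:3]);ps=v[3]
E
python3 plan.py .54,.408,.17,153 .54,.408,.025,153 .54,.408,.19,153 .697,.039,.19,153 .697,.039,.073,153
```

```text
now [0.249  0.4904 0.2054] [-180.      0.    153.09] w 0.094 t 1.85 q6 -3.8
.54,.408,.17,153 | [-0.3957, 0.0777, 0.0473] [0, 0, np.float64(0.0009)] rows 5
.54,.408,.025,153 | [0.0, 0.0, 0.1933] [0, 0, -0.0] rows 3
.54,.408,.19,153 | [0.0, 0.0, -0.22] [0, 0, -0.0] rows 3
.697,.039,.19,153 | [-0.4099, -0.3433, -0.0] [0, 0, -0.0] rows 7
.697,.039,.073,153 | [0.0, 0.0, 0.156] [0, 0, -0.0] rows 2
```

send_rows:
  plan:
    - [[-0.396,0.078,0.047],[0,0,0]]
    - [[-0.396,0.078,0.047],[0,0,0]]
    - [[-0.396,0.078,0.047],[0,0,0]]
    - [[-0.396,0.078,0.047],[0,0,0]]
    - [[-0.396,0.078,0.047],[0,0,0]]
  grip: -1
  grip_force: 20

```text
clock: 2.48
ee_pos: [0.5423, 0.4071, 0.1698]
tool_rot: [-180.0, -0.0, 153.0]
contact_force: [-0.4, 0.2, 0.4]
gripper_width: 0.0942
finger_force: 0.0
```

send_rows:
  plan:
    - [[0,0,0],[0,0,0]]
    - [[0,0,0],[0,0,0]]

```text
clock: 2.72
ee_pos: [0.5399, 0.4083, 0.17]
tool_rot: [-180.0, -0.0, 153.1]
contact_force: [-0.5, 0.2, 0.3]
gripper_width: 0.0938
finger_force: 0.0
```

Run:
```python
from h import *
np.set_printoptions(precision=4,suppress=True)
P=camera_params("wrist"); im=get_image("wrist"); cv2.imwrite("pics/w1.png",im[:,:,::-1])
s=status.observe(); print(s['ee_pos'],s['tool_rot'])
print("tcp px",proj(P,np.array(s['ee_pos'])))
for d in spotter.pinpoint("beaker3","wrist"): print(round(d['score'],2),np.round(d['point']),atz(P,*d['point'],0))
cv2.imwrite("pics/t1.png",get_image("top")[:,:,::-1])
```

```text
[0.5395 0.4087 0.1705] [179.9894  -0.0031 153.1284]
tcp px [257.3618 281.0252]
0.94 [215. 169.] [0.5127 0.2963 0.    ]
0.93 [143.  65.] [0.4036 0.2419 0.    ]
0.88 [ 88. 211.] [0.4262 0.3939 0.    ]
0.79 [191. 274.] [0.5377 0.4012 0.    ]
0.69 [ 54. 337.] [0.4514 0.5101 0.    ]
0.67 [286. 299.] [0.6413 0.378  0.    ]
```

View pics/w1.png

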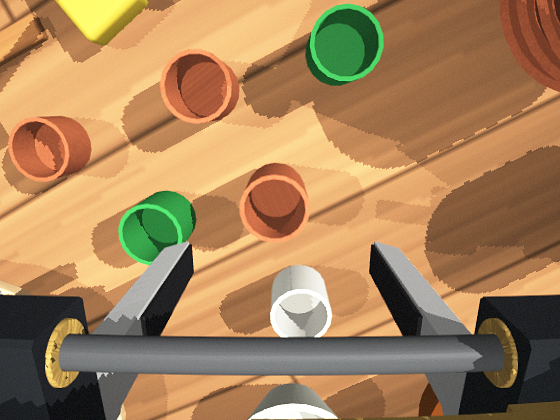

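View pics/t1.png

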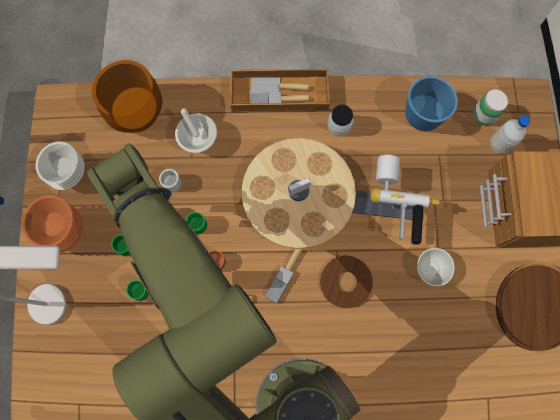

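The wrist view shows three terracotta beakers, with rims at about (275,207), (200,87) and (40,149). The top view shows nothing else terracotta on the bench where beaker 4 could hide.

```bash
python3 - <<'E'
from h import *
np.set_printoptions(precision=4,suppress=True)
P=camera_params("wrist")
for n,r,c,x,y in(("C",207,275,.539,.404),("B",87,200,.426,.393),("A",149,40,.4035,.242)):
    for z in(.042,.056,.07): print(n,z,atz(P,r,c,z)[:2]-[x,y])
E
python3 plan.py .539,.405,.025,153 .539,.405,.19,153 .697,.039,.19,153 .697,.039,.073,153
```

```text
C 0.042 [ 0.0042 -0.0027]
C 0.056 [ 0.0009 -0.0008]
C 0.07 [-0.0023  0.0011]
B 0.042 [ 0.0001 -0.0001]
B 0.056 [0.0022 0.0022]
B 0.07 [0.0042 0.0045]
A 0.042 [0.0014 0.0013]
A 0.056 [0.0044 0.0104]
A 0.07 [0.0074 0.0195]
now [0.5394 0.4089 0.1708] [1.7996e+02 1.0000e-02 1.5316e+02] w 0.0939 t 2.88 q6 -29.1
.539,.405,.025,153 | [-0.0019, -0.0048, 0.1945] [0, 0, np.float64(0.0018)] rows 3
.539,.405,.19,153 | [0.0, 0.0, -0.22] [0, 0, -0.0] rows 3
.697,.039,.19,153 | [-0.4093, -0.3392, -0.0] [0, 0, -0.0] rows 7
.697,.039,.073,153 | [0.0, 0.0, 0.156] [0, 0, -0.0] rows 2
```

send_rows:
  plan:
    - [[-0.002,-0.005,0.07],[0,0,0]]
    - [[-0.002,-0.005,0.14],[0,0,0]]
    - [[-0.002,-0.005,0.19],[0,0,0]]
    - [[-0.002,-0.005,0.194],[0,0,0]]
    - [[-0.002,-0.005,0.194],[0,0,0]]

```text
clock: 3.5
ee_pos: [0.5403, 0.4049, 0.0267]
tool_rot: [179.9, 0.1, 153.1]
contact_force: [-0.4, -0.7, -0.1]
gripper_width: 0.0941
finger_force: 0.0
```

send_rows:
  plan:
    - [[0,0,0],[0,0,0]]
    - [[0,0,0],[0,0,0]]
    - [[0,0,0],[0,0,0]]
    - [[0,0,0],[0,0,0]]
    - [[0,0,0],[0,0,0]]
  grip: 1
  grip_force: 20

```text
clock: 4.12
ee_pos: [0.54, 0.404, 0.0249]
tool_rot: [-180.0, 0.0, 153.1]
contact_force: [-0.8, -0.5, 1.9]
gripper_width: 0.0559
finger_force: 20.0
```

send_rows:
  plan:
    - [[0,0,-0.06],[0,0,0]]
    - [[0,0,-0.12],[0,0,0]]
    - [[0,0,-0.18],[0,0,0]]
    - [[0,0,-0.22],[0,0,0]]
    - [[0,0,-0.22],[0,0,0]]

```text
clock: 4.75
ee_pos: [0.5405, 0.4045, 0.1916]
tool_rot: [179.8, 0.1, 153.1]
contact_force: [-0.8, -0.2, -2.6]
gripper_width: 0.0556
finger_force: 20.0
```

send_rows:
  plan:
    - [[-0.04,-0.034,0],[0,0,0]]
    - [[-0.1,-0.083,0],[0,0,0]]
    - [[-0.16,-0.133,0],[0,0,0]]
    - [[-0.22,-0.182,0],[0,0,0]]
    - [[-0.28,-0.232,0],[0,0,0]]

```text
clock: 5.38
ee_pos: [0.6484, 0.152, 0.1872]
tool_rot: [-179.9, -0.1, 153.1]
contact_force: [0.7, 0.5, -1.8]
gripper_width: 0.0557
finger_force: 20.0
```

send_rows:
  plan:
    - [[-0.06,-0.049,0],[0,0,0]]
    - [[-0.11,-0.091,0],[0,0,0]]
    - [[-0.129,-0.107,0],[0,0,0]]
    - [[-0.129,-0.107,0],[0,0,0]]
    - [[-0.129,-0.107,0],[0,0,0]]

```text
clock: 6.0
ee_pos: [0.6979, 0.0401, 0.1891]
tool_rot: [-180.0, -0.1, 153.2]
contact_force: [-0.1, -0.1, -2.5]
gripper_width: 0.0557
finger_force: 20.0
```

```bash
python3 - <<'E'
from h import *
cv2.imwrite("pics/w2.png",get_image("wrist")[:,:,::-1])
np.set_printoptions(precision=4,suppress=True)
P=camera_params("wrist")
for d in spotter.pinpoint("pocket0","wrist"): print(round(d['score'],2),np.round(d['point']),atz(P,*d['point'],.045))
E
python3 plan.py .697,.039,.0715,153
```

```text
0.96 [229. 176.] [ 0.6825 -0.0621  0.045 ]
0.83 [ 73. 303.] [0.6119 0.1049 0.045 ]
0.81 [194. 284.] [0.6985 0.0436 0.045 ]
0.73 [154.  86.] [ 0.5839 -0.0997  0.045 ]
0.71 [35. 91.] [ 0.5016 -0.0396  0.045 ]
now [0.698  0.0401 0.1897] [ 1.7999e+02 -1.0000e-02  1.5318e+02] w 0.0558 t 6.1 q6 -62.9
.697,.039,.0715,153 | [0.0005, -0.002, 0.1575] [0, 0, np.float64(0.002)] rows 2
```

View pics/w2.png

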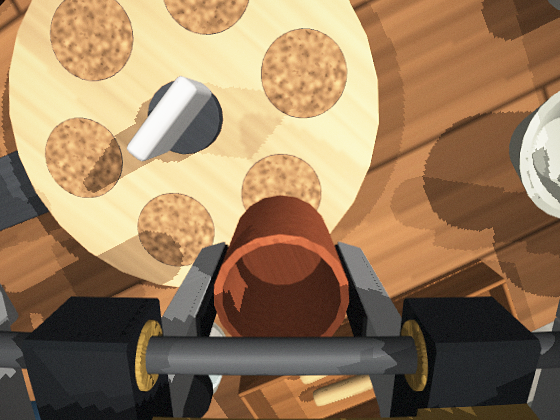

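The wrist view shows the beaker held straight over the cork disc, and the disc positions agree with my fit to a few mm.

send_rows:
  plan:
    - [[0,-0.001,0.06],[0,0,0]]
    - [[0,-0.001,0.12],[0,0,0]]
    - [[0,-0.001,0.15],[0,0,0]]
    - [[0,-0.001,0.157],[0,0,0]]
    - [[0,-0.001,0.158],[0,0,0]]

```text
clock: 6.72
ee_pos: [0.6983, 0.0384, 0.0722]
tool_rot: [180.0, 0.1, 153.1]
contact_force: [0.8, -1.3, -0.9]
gripper_width: 0.0559
finger_force: 20.0
```

send_rows:
  plan:
    - [[0,0,0],[0,0,0]]
    - [[0,0,0],[0,0,0]]
    - [[0,0,0],[0,0,0]]
    - [[0,0,0],[0,0,0]]
  grip: -0.6

```text
clock: 7.22
ee_pos: [0.6981, 0.0378, 0.0714]
tool_rot: [180.0, 0.0, 153.1]
contact_force: [0.1, 0.3, 0.4]
gripper_width: 0.075
finger_force: 0.0
```

send_rows:
  plan:
    - [[0,0,-0.06],[0,0,0]]
    - [[0,0,-0.12],[0,0,0]]
    - [[0,0,-0.16],[0,0,0]]
    - [[0,0,-0.16],[0,0,0]]

```text
clock: 7.72
ee_pos: [0.6988, 0.0378, 0.1939]
tool_rot: [179.9, 0.2, 153.1]
contact_force: [0.2, 0.7, -0.0]
gripper_width: 0.0751
finger_force: 0.0
```

```bash
python3 plan.py .425,.393,.19,153 .425,.393,.015,153 .425,.393,.19,153 .6827,-.064,.19,153 .6827,-.064,.0615,153
```

```text
now [0.6988 0.0378 0.1939] [179.88   0.23 153.08] w 0.0751 t 7.72 q6 -63.0
.425,.393,.19,153 | [0.5399, 0.2569, 0.0052] [0, 0, np.float64(0.0009)] rows 8
.425,.393,.015,153 | [0.0, 0.0, 0.2333] [0, 0, -0.0] rows 3
.425,.393,.19,153 | [0.0, 0.0, -0.2333] [0, 0, -0.0] rows 3
.6827,-.064,.19,153 | [-0.5828, -0.3869, -0.0] [0, 0, -0.0] rows 9
.6827,-.064,.0615,153 | [0.0, 0.0, 0.1713] [0, 0, -0.0] rows 3
```

send_rows:
  plan:
    - [[0.07,0.033,0],[0,0,0]]
    - [[0.14,0.066,0],[0,0,0]]
    - [[0.21,0.1,0],[0,0,0]]
    - [[0.28,0.133,0],[0,0,0]]
    - [[0.35,0.166,0],[0,0,0]]
  grip: -1

```text
clock: 8.35
ee_pos: [0.5185, 0.2688, 0.1897]
tool_rot: [-179.9, -0.1, 153.1]
contact_force: [0.1, 0.4, -0.9]
gripper_width: 0.0943
finger_force: 0.0
```

send_rows:
  plan:
    - [[0.07,0.034,0.005],[0,0,0]]
    - [[0.14,0.067,0.005],[0,0,0]]
    - [[0.19,0.091,0.005],[0,0,0]]
    - [[0.19,0.091,0.005],[0,0,0]]
    - [[0.19,0.091,0.005],[0,0,0]]

```text
clock: 8.98
ee_pos: [0.4242, 0.3925, 0.1865]
tool_rot: [-179.9, -0.0, 153.1]
contact_force: [0.2, -0.4, -0.8]
gripper_width: 0.094
finger_force: 0.0
```

```bash
cat > look.py <<'E'
from h import *
np.set_printoptions(precision=4,suppress=True)
P=camera_params("wrist"); get_image("wrist")
for d in spotter.pinpoint("beaker2","wrist"): print('w',round(d['score'],2),np.round(d['point']),atz(P,*d['point'],0))
P=camera_params("top"); get_image("top")
for d in spotter.pinpoint("beaker2","top"): X=atz(P,*d['point'],0);print('t',round(d['score'],2),X,atz(P,*d['point'],.045))
E
python3 look.py;python3 plan.py .425,.393,.015,153
```

```text
w 0.97 [233. 149.] [0.4055 0.2435 0.    ]
w 0.68 [158. 396.] [0.4503 0.5084 0.    ]
w 0.67 [188. 282.] [0.4265 0.3926 0.    ]
w 0.58 [ 60. 298.] [0.3228 0.4613 0.    ]
w 0.57 [294. 240.] [0.5131 0.296  0.    ]
t 0.92 [0.4039 0.249  0.    ] [0.3972 0.2435 0.045 ]
t 0.72 [0.5216 0.2885 0.    ] [0.5116 0.2819 0.045 ]
t 0.65 [ 0.6027 -0.2989  0.    ] [ 0.5903 -0.2886  0.045 ]
t 0.6 [0.7136 0.0458 0.    ] [0.698  0.0462 0.045 ]
t 0.6 [0.4513 0.5118 0.    ] [0.4432 0.4988 0.045 ]
t 0.56 [0.6358 0.3738 0.    ] [0.6224 0.3647 0.045 ]
t 0.38 [0.3197 0.4656 0.    ] [0.3154 0.4539 0.045 ]
now [0.4248 0.3923 0.1872] [-1.7998e+02 -1.0000e-02  1.5300e+02] w 0.0938 t 9.18 q6 -23.9
.425,.393,.015,153 | [0.0002, 0.001, 0.2296] [0, 0, np.float64(0.0)] rows 3
```

send_rows:
  plan:
    - [[0,0,0.08],[0,0,0]]
    - [[0,0,0.16],[0,0,0]]
    - [[0,0,0.22],[0,0,0]]
    - [[0,0,0.23],[0,0,0]]
    - [[0,0,0.23],[0,0,0]]

```text
clock: 9.8
ee_pos: [0.4249, 0.3932, 0.0161]
tool_rot: [179.9, 0.0, 153.1]
contact_force: [0.2, 0.0, 1.5]
gripper_width: 0.094
finger_force: 0.0
```

send_rows:
  plan:
    - [[0,0,0],[0,0,0]]
    - [[0,0,0],[0,0,0]]
    - [[0,0,0],[0,0,0]]
    - [[0,0,0],[0,0,0]]
    - [[0,0,0],[0,0,0]]
  grip: 1

```text
clock: 10.42
ee_pos: [0.4242, 0.3931, 0.0152]
tool_rot: [180.0, 0.0, 153.1]
contact_force: [-1.6, -0.7, 2.6]
gripper_width: 0.0559
finger_force: 20.0
```

send_rows:
  plan:
    - [[0,0,-0.06],[0,0,0]]
    - [[0,0,-0.13],[0,0,0]]
    - [[0,0,-0.2],[0,0,0]]
    - [[0,0,-0.233],[0,0,0]]
    - [[0,0,-0.233],[0,0,0]]

```text
clock: 11.05
ee_pos: [0.4245, 0.3934, 0.191]
tool_rot: [179.9, 0.1, 153.1]
contact_force: [0.3, -1.0, -2.3]
gripper_width: 0.056
finger_force: 20.0
```

send_rows:
  plan:
    - [[-0.05,-0.033,0],[0,0,0]]
    - [[-0.12,-0.08,0],[0,0,0]]
    - [[-0.19,-0.126,0],[0,0,0]]
    - [[-0.26,-0.173,0],[0,0,0]]
    - [[-0.33,-0.219,0],[0,0,0]]

```text
clock: 11.68
ee_pos: [0.5695, 0.1344, 0.1875]
tool_rot: [-179.9, -0.1, 153.1]
contact_force: [0.2, 0.6, -1.0]
gripper_width: 0.0558
finger_force: 20.0
```

send_rows:
  plan:
    - [[-0.07,-0.046,0],[0,0,0]]
    - [[-0.14,-0.093,0],[0,0,0]]
    - [[-0.21,-0.139,0],[0,0,0]]
    - [[-0.253,-0.168,0],[0,0,0]]
    - [[-0.253,-0.168,0],[0,0,0]]

```text
clock: 12.3
ee_pos: [0.6815, -0.0645, 0.1862]
tool_rot: [-179.9, -0.2, 152.9]
contact_force: [-1.2, 0.5, -2.4]
gripper_width: 0.056
finger_force: 20.0
```

```bash
python3 plan.py .6827,-.064,.0615,153
```

```text
now [ 0.6815 -0.0645  0.1862] [-179.91   -0.21  152.9 ] w 0.056 t 12.3 q6 -71.4
.6827,-.064,.0615,153 | [-0.0011, 0.0014, 0.1662] [0, 0, np.float64(-0.0011)] rows 2
```

send_rows:
  plan:
    - [[0,0,0.06],[0,0,0]]
    - [[0,0,0.12],[0,0,0]]
    - [[0,0,0.16],[0,0,0]]
    - [[0,0,0.169],[0,0,0]]
    - [[0,0,0.171],[0,0,0]]

```text
clock: 12.92
ee_pos: [0.6816, -0.0613, 0.0616]
tool_rot: [180.0, 0.0, 153.1]
contact_force: [0.1, -0.2, -1.8]
gripper_width: 0.0555
finger_force: 20.0
```

send_rows:
  plan:
    - [[0,0,0],[0,0,0]]
    - [[0,0,0],[0,0,0]]
    - [[0,0,0],[0,0,0]]
    - [[0,0,0],[0,0,0]]
  grip: -0.6

```text
clock: 13.42
ee_pos: [0.6817, -0.0619, 0.0617]
tool_rot: [180.0, 0.0, 153.1]
contact_force: [1.4, -0.7, -0.0]
gripper_width: 0.0753
finger_force: 0.0
```

send_rows:
  plan:
    - [[0,0,-0.06],[0,0,0]]
    - [[0,0,-0.12],[0,0,0]]
    - [[0,0,-0.17],[0,0,0]]
    - [[0,0,-0.17],[0,0,0]]

```text
clock: 13.92
ee_pos: [0.6826, -0.062, 0.1926]
tool_rot: [179.9, 0.3, 153.1]
contact_force: [0.0, 0.1, -0.5]
gripper_width: 0.0752
finger_force: 0.0
```

```bash
python3 plan.py .404,.243,.19,153 .404,.243,.008,153 .404,.243,.19,153 .5854,-.103,.19,153
```

```text
now [ 0.6826 -0.062   0.1926] [179.9    0.31 153.08] w 0.0752 t 13.93 q6 -71.3
.404,.243,.19,153 | [0.5154, 0.1944, 0.0034] [0, 0, np.float64(0.0009)] rows 7
.404,.243,.008,153 | [0.0, 0.0, 0.2427] [0, 0, -0.0] rows 3
.404,.243,.19,153 | [0.0, 0.0, -0.2427] [0, 0, -0.0] rows 3
.5854,-.103,.19,153 | [-0.4249, -0.3012, -0.0] [0, 0, -0.0] rows 7
```

send_rows:
  plan:
    - [[0.07,0.026,0],[0,0,0]]
    - [[0.14,0.053,0],[0,0,0]]
    - [[0.21,0.079,0],[0,0,0]]
    - [[0.28,0.106,0],[0,0,0]]
    - [[0.35,0.132,0],[0,0,0]]
  grip: -1

```text
clock: 14.55
ee_pos: [0.4905, 0.1463, 0.1879]
tool_rot: [-180.0, -0.1, 153.1]
contact_force: [0.5, 0.2, 0.9]
gripper_width: 0.094
finger_force: 0.0
```

send_rows:
  plan:
    - [[0.07,0.026,0.003],[0,0,0]]
    - [[0.14,0.053,0.003],[0,0,0]]
    - [[0.165,0.062,0.003],[0,0,0]]
    - [[0.165,0.062,0.003],[0,0,0]]
    - [[0.165,0.062,0.003],[0,0,0]]

```text
clock: 15.18
ee_pos: [0.4034, 0.2422, 0.1862]
tool_rot: [-180.0, -0.0, 153.1]
contact_force: [0.1, 0.3, -0.1]
gripper_width: 0.0936
finger_force: 0.0
```

```bash
python3 look.py;python3 plan.py .404,.243,.008,153
```

```text
w 0.9 [258. 372.] [0.518  0.2937 0.    ]
w 0.88 [111. 540.] [0.452  0.5102 0.    ]
w 0.73 [315. 475.] [0.6403 0.3742 0.    ]
w 0.7 [188. 281.] [0.4047 0.2411 0.    ]
w 0.69 [  5. 450.] [0.321 0.461 0.   ]
t 0.89 [0.3252 0.4685 0.    ] [0.3208 0.4567 0.045 ]
t 0.84 [0.6402 0.3785 0.    ] [0.6267 0.3693 0.045 ]
t 0.66 [0.4426 0.5075 0.    ] [0.4348 0.4946 0.045 ]
t 0.63 [ 0.6931 -0.0576  0.    ] [ 0.6781 -0.0542  0.045 ]
t 0.6 [0.7036 0.0376 0.    ] [0.6883 0.0382 0.045 ]
now [0.4035 0.2421 0.1865] [-1.7998e+02 -1.0000e-02  1.5301e+02] w 0.0938 t 15.38 q6 -36.5
.404,.243,.008,153 | [-0.0001, 0.0013, 0.238] [0, 0, np.float64(0.0001)] rows 3
```

send_rows:
  plan:
    - [[0,0,0.08],[0,0,0]]
    - [[0,0,0.16],[0,0,0]]
    - [[0,0,0.22],[0,0,0]]
    - [[0,0,0.237],[0,0,0]]
    - [[0,0,0.237],[0,0,0]]

```text
clock: 16.0
ee_pos: [0.4034, 0.2427, 0.0094]
tool_rot: [-180.0, -0.0, 153.1]
contact_force: [0.5, 0.9, 1.0]
gripper_width: 0.0938
finger_force: 0.0
```

send_rows:
  plan:
    - [[0,0,0],[0,0,0]]
    - [[0,0,0],[0,0,0]]
    - [[0,0,0],[0,0,0]]
    - [[0,0,0],[0,0,0]]
    - [[0,0,0],[0,0,0]]
  grip: 1

```text
clock: 16.62
ee_pos: [0.4031, 0.2428, 0.0092]
tool_rot: [180.0, 0.0, 153.1]
contact_force: [-0.7, -0.3, 5.1]
gripper_width: 0.0556
finger_force: 20.0
```

send_rows:
  plan:
    - [[0,0,-0.06],[0,0,0]]
    - [[0,0,-0.13],[0,0,0]]
    - [[0,0,-0.2],[0,0,0]]
    - [[0,0,-0.24],[0,0,0]]
    - [[0,0,-0.24],[0,0,0]]

```text
clock: 17.25
ee_pos: [0.4036, 0.243, 0.1903]
tool_rot: [179.8, 0.1, 153.1]
contact_force: [0.1, -0.6, -1.7]
gripper_width: 0.0557
finger_force: 20.0
```

send_rows:
  plan:
    - [[-0.05,-0.035,0],[0,0,0]]
    - [[-0.11,-0.078,0],[0,0,0]]
    - [[-0.17,-0.12,0],[0,0,0]]
    - [[-0.23,-0.163,0],[0,0,0]]
    - [[-0.29,-0.205,0],[0,0,0]]

```text
clock: 17.88
ee_pos: [0.5273, 0.0055, 0.1867]
tool_rot: [-179.9, -0.1, 153.1]
contact_force: [-0.1, -0.1, -2.0]
gripper_width: 0.0555
finger_force: 20.0
```

send_rows:
  plan:
    - [[-0.06,-0.042,0],[0,0,0]]
    - [[-0.11,-0.078,0],[0,0,0]]
    - [[-0.135,-0.096,0],[0,0,0]]
    - [[-0.135,-0.096,0],[0,0,0]]
    - [[-0.135,-0.096,0],[0,0,0]]

```text
clock: 18.5
ee_pos: [0.5844, -0.1021, 0.1875]
tool_rot: [-180.0, -0.1, 153.1]
contact_force: [-0.6, 1.0, -1.2]
gripper_width: 0.0559
finger_force: 20.0
```

send_rows:
  plan:
    - [[0,0,0],[0,0,0]]
    - [[0,0,0],[0,0,0]]

```text
clock: 18.75
ee_pos: [0.585, -0.1022, 0.189]
tool_rot: [180.0, 0.0, 153.1]
contact_force: [-0.3, 0.6, -1.5]
gripper_width: 0.0556
finger_force: 20.0
```

```bash
python3 plan.py .5854,-.103,.0545,153
```

```text
now [ 0.585  -0.1022  0.189 ] [1.8000e+02 1.0000e-02 1.5313e+02] w 0.0556 t 18.75 q6 -76.6
.5854,-.103,.0545,153 | [-0.001, -0.0006, 0.1794] [0, 0, np.float64(0.0015)] rows 3
```

send_rows:
  plan:
    - [[0,0,0.06],[0,0,0]]
    - [[0,0,0.12],[0,0,0]]
    - [[0,0,0.165],[0,0,0]]
    - [[0,0,0.177],[0,0,0]]
    - [[0,0,0.179],[0,0,0]]

```text
clock: 19.38
ee_pos: [0.5855, -0.1028, 0.0555]
tool_rot: [180.0, 0.1, 153.1]
contact_force: [0.7, -0.3, -1.5]
gripper_width: 0.0556
finger_force: 20.0
```

send_rows:
  plan:
    - [[0,0,0],[0,0,0]]
    - [[0,0,0],[0,0,0]]
    - [[0,0,0],[0,0,0]]
    - [[0,0,0],[0,0,0]]
  grip: -0.6

```text
clock: 19.88
ee_pos: [0.5851, -0.1028, 0.0549]
tool_rot: [180.0, 0.0, 153.1]
contact_force: [0.2, -0.8, -1.2]
gripper_width: 0.0755
finger_force: 0.0
```

send_rows:
  plan:
    - [[0,0,-0.06],[0,0,0]]
    - [[0,0,-0.12],[0,0,0]]
    - [[0,0,-0.18],[0,0,0]]
    - [[0,0,-0.22],[0,0,0]]
    - [[0,0,-0.22],[0,0,0]]

```text
clock: 20.5
ee_pos: [0.5858, -0.103, 0.222]
tool_rot: [179.9, 0.2, 153.1]
contact_force: [0.1, -0.4, -0.4]
gripper_width: 0.0752
finger_force: 0.0
```

```bash
python3 plan.py .44,-.18,.2,100 .466,-.305,.2,-7.5 .466,-.305,.075,-7.5
```

```text
now [ 0.5858 -0.103   0.222 ] [179.94   0.23 153.09] w 0.0752 t 20.5 q6 -76.6
.44,-.18,.2,100 | [0.1269, -0.1795, 0.0293] [0, 0, np.float64(0.5898)] rows 5
.466,-.305,.2,-7.5 | [-0.1702, 0.0052, -0.0] [0, 0, 1.1944] rows 11
.466,-.305,.075,-7.5 | [0.0, -0.0, 0.1667] [0, 0, -0.0] rows 2
```

```bash
python3 plan.py .477,-.309,.2,172
```

```text
now [ 0.5858 -0.103   0.222 ] [179.94   0.23 153.09] w 0.0752 t 20.5 q6 -76.6
.477,-.309,.2,172 | [0.005, -0.3106, 0.0293] [0, 0, np.float64(-0.2102)] rows 4
```

send_rows:
  plan:
    - [[0.001,-0.07,0],[0,0,-0.05]]
    - [[0.002,-0.14,0],[0,0,-0.1]]
    - [[0.003,-0.21,0],[0,0,-0.15]]
    - [[0.004,-0.28,0.015],[0,0,-0.2]]
    - [[0.005,-0.31,0.029],[0,0,-0.21]]
  grip: -1

```text
clock: 21.12
ee_pos: [0.4747, -0.3103, 0.1961]
tool_rot: [180.0, -0.1, 171.9]
contact_force: [-0.1, 1.0, -0.1]
gripper_width: 0.0942
finger_force: 0.0
```

send_rows:
  plan:
    - [[0,0,0],[0,0,0]]
    - [[0,0,0],[0,0,0]]
    - [[0,0,0],[0,0,0]]

```text
clock: 21.5
ee_pos: [0.477, -0.3076, 0.1981]
tool_rot: [-180.0, 0.0, 172.0]
contact_force: [0.3, 0.5, 0.2]
gripper_width: 0.094
finger_force: 0.0
```

```bash
cat > r2.py <<'E'
from h import *
np.set_printoptions(precision=4,suppress=True)
P={n:camera_params(n) for n in("wrist","top","side")}
cv2.imwrite("pics/w3.png",get_image("wrist")[:,:,::-1]); get_image("top"); cv2.imwrite("pics/s3.png",get_image("side")[:,:,::-1])
for t in("trigger_grip","handle_grip"):
  for c in P:
    for d in spotter.pinpoint(t,c)[:2]:
        print(t,c,round(d['score'],2),np.round(d['point']),atz(P[c],*d['point'],.094))
for c in P:
    for d in spotter.pinpoint("beaker2",c):
        X=atz(P[c],*d['point'],.045)
        if np.hypot(X[0]-.6,X[1])<.2: print('b',c,round(d['score'],2),np.round(d['point']),X)
    for d in spotter.pinpoint("pocket0",c): print('p',c,round(d['score'],2),atz(P[c],*d['point'],.045)) if d['score']>.5 else 0
E
python3 r2.py; python3 plan.py
```

```text
trigger_grip wrist 0.69 [207. 312.] [ 0.4807 -0.283   0.094 ]
trigger_grip side 0.64 [302. 388.] [ 0.4736 -0.2884  0.094 ]
trigger_grip side 0.17 [236. 351.] [ 0.5494 -0.1264  0.094 ]
handle_grip wrist 0.97 [207. 262.] [ 0.4749 -0.3228  0.094 ]
handle_grip side 0.58 [315. 400.] [ 0.4677 -0.3227  0.094 ]
handle_grip side 0.24 [212. 156.] [0.2634 0.2469 0.094 ]
b wrist 0.86 [272. 493.] [ 0.5877 -0.1052  0.045 ]
p wrist 0.83 [ 0.5044 -0.0397  0.045 ]
b top 0.71 [161. 318.] [ 0.6895 -0.0578  0.045 ]
b top 0.67 [159. 286.] [0.6963 0.036  0.045 ]
b top 0.61 [196. 334.] [ 0.5842 -0.1024  0.045 ]
b top 0.61 [222. 317.] [ 0.5066 -0.0492  0.045 ]
p top 0.95 [0.7035 0.042  0.045 ]
p top 0.93 [ 0.6827 -0.0614  0.045 ]
p top 0.89 [ 0.5917 -0.1035  0.045 ]
p top 0.67 [0.5216 0.0609 0.045 ]
p top 0.6 [ 0.4985 -0.0462  0.045 ]
p top 0.56 [0.6198 0.1064 0.045 ]
b side 0.83 [211. 363.] [ 0.671  -0.0692  0.045 ]
b side 0.63 [236. 352.] [ 0.5854 -0.1045  0.045 ]
b side 0.34 [180. 337.] [0.7077 0.0536 0.045 ]
p side 0.97 [0.7063 0.0384 0.045 ]
p side 0.97 [0.5145 0.0627 0.045 ]
p side 0.9 [ 0.6848 -0.0652  0.045 ]
p side 0.89 [ 0.5058 -0.0377  0.045 ]
p side 0.71 [ 0.5859 -0.1071  0.045 ]
p side 0.68 [0.6013 0.0942 0.045 ]
now [ 0.4765 -0.3085  0.1979] [-180.      0.    171.98] w 0.0939 t 22.25 q6 -118.6
```

View pics/w3.png

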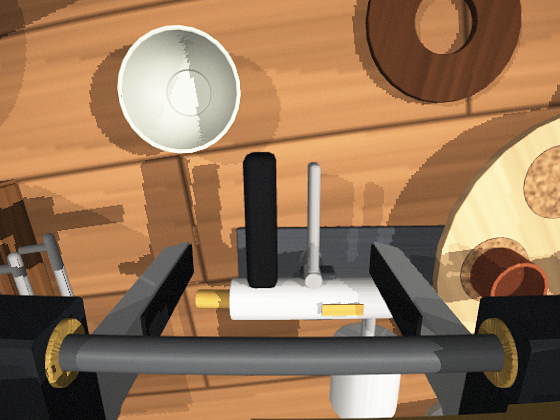

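View pics/s3.png

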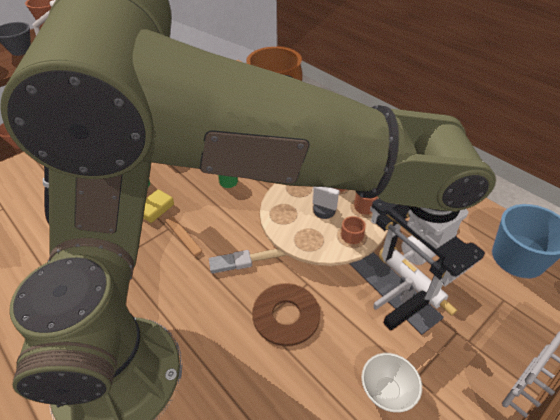

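The wrist view shows the black handle at (262,207) and the trigger at (312,215), both between the open fingers, and beaker 1 on the disc in front of the nozzle. The side view shows the beakers on the wheel.

send_rows:
  plan:
    - [[0,-0.004,0.05],[0,0,0]]
    - [[0,-0.004,0.1],[0,0,0]]
    - [[0,-0.004,0.15],[0,0,0]]
    - [[0,-0.004,0.16],[0,0,0]]
    - [[0,-0.004,0.16],[0,0,0]]

```text
clock: 22.88
ee_pos: [0.4763, -0.3117, 0.0787]
tool_rot: [-180.0, 0.0, 172.0]
contact_force: [0.4, -0.1, 0.9]
gripper_width: 0.094
finger_force: 0.0
```

```bash
python3 plan.py
python3 - <<'E'
from h import *
cv2.imwrite("pics/w4.png",get_image("wrist")[:,:,::-1])
E
```

```text
now [ 0.4763 -0.3117  0.0787] [-1.7999e+02  2.0000e-02  1.7198e+02] w 0.094 t 22.88 q6 -118.9
```

View pics/w4.png

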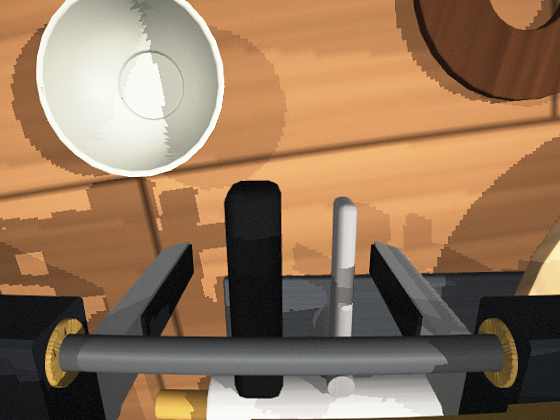

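The wrist view shows the handle and trigger centred between the fingers, with the handle-side gap about twice the trigger-side gap, as intended.

send_rows:
  plan:
    - [[0,0,0],[0,0,0]]
    - [[0,0,0],[0,0,0]]
    - [[0,0,0],[0,0,0]]
    - [[0,0,0],[0,0,0]]
    - [[0,0,0],[0,0,0]]
  grip: 1
  grip_force: 20

```text
clock: 23.55
ee_pos: [0.4761, -0.3124, 0.0781]
tool_rot: [-179.9, 0.0, 172.0]
contact_force: [-2.6, -26.8, -9.5]
gripper_width: 0.0473
finger_force: 19.4
```

send_rows:
  plan:
    - [[0,0,0],[0,0,0]]
    - [[0,0,0],[0,0,0]]

```text
clock: 23.8
ee_pos: [0.476, -0.3129, 0.0781]
tool_rot: [-179.9, 0.1, 172.0]
contact_force: [-0.1, -9.6, -0.8]
gripper_width: 0.0468
finger_force: 19.6
```

Run:
```python
from h import *
P=camera_params("top"); im=get_image("top"); cv2.imwrite("pics/t5.png",cv2.resize(im[130:270,230:450],(792,504),interpolation=cv2.INTER_CUBIC)[:,:,::-1])
```

```text
(no output)
```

View pics/t5.png

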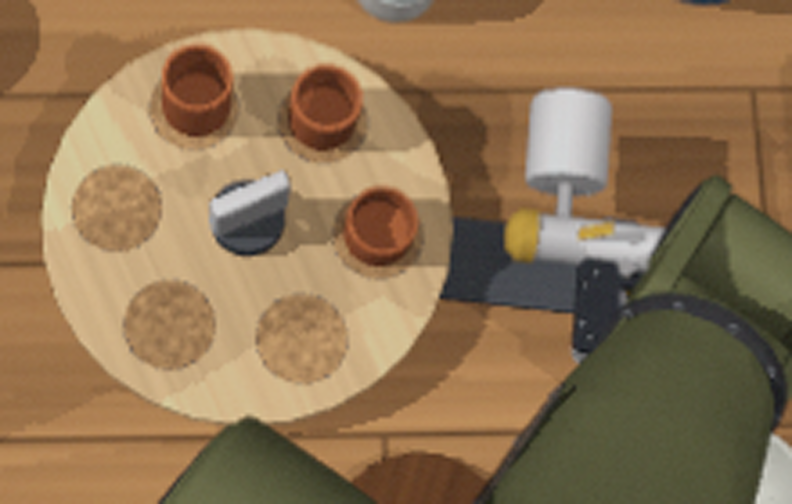

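The crop shows all three beakers centred on their discs with heights rising b1 < b2 < b3, and the flag swung up. The width of 46.8 mm means a full squeeze.

send_rows:
  plan:
    - [[0,0,0],[0,0,0]]
    - [[0,0,0],[0,0,0]]

```text
clock: 24.1
ee_pos: [0.476, -0.313, 0.0781]
tool_rot: [-179.8, 0.1, 172.0]
contact_force: [-0.7, -8.8, -0.9]
gripper_width: 0.0468
finger_force: 19.6
```

send_rows:
  plan:
    - [[0,0,0],[0,0,0]]
    - [[0,0,0],[0,0,0]]
    - [[0,0,0],[0,0,0]]
    - [[0,0,0],[0,0,0]]
    - [[0,0,0],[0,0,0]]
  grip: -1

```text
clock: 24.72
ee_pos: [0.476, -0.3115, 0.0779]
tool_rot: [-180.0, 0.0, 172.0]
contact_force: [-0.2, 0.7, -0.2]
gripper_width: 0.0926
finger_force: 0.0
```

send_rows:
  plan:
    - [[0,0,-0.05],[0,0,0]]
    - [[0,0,-0.1],[0,0,0]]
    - [[0,0,-0.16],[0,0,0]]
    - [[0,0,-0.2],[0,0,0]]
    - [[0,0,-0.2],[0,0,0]]

```text
clock: 25.35
ee_pos: [0.4766, -0.3119, 0.2301]
tool_rot: [-179.9, 0.2, 172.0]
contact_force: [-0.4, -0.6, 0.6]
gripper_width: 0.0939
finger_force: 0.0
```

```bash
python3 plan.py .6,0,.225,112 .6,0,.1,112 .6,0,.1,52 .6,0,.225,52 .477,-.312,.225,-8
```

```text
now [ 0.4766 -0.3119  0.2301] [-179.88    0.2   171.98] w 0.0939 t 25.35 q6 -118.9
.6,0,.225,112 | [-0.1049, 0.4348, 0.0068] [0, 0, np.float64(0.6665)] rows 6
.6,0,.1,112 | [0.0, 0.0, 0.1667] [0, 0, -0.0] rows 2
.6,0,.1,52 | [0.0, 0.0, -0.0] [0, 0, 0.6667] rows 6
.6,0,.225,52 | [0.0, 0.0, -0.1667] [0, 0, -0.0] rows 2
.477,-.312,.225,-8 | [-0.4288, 0.1269, -0.0] [0, 0, 0.6667] rows 6
```

send_rows:
  plan:
    - [[-0.018,0.074,0.001],[0,0,0.11]]
    - [[-0.036,0.148,0.002],[0,0,0.22]]
    - [[-0.054,0.222,0.003],[0,0,0.33]]
    - [[-0.072,0.296,0.005],[0,0,0.44]]
    - [[-0.09,0.37,0.007],[0,0,0.55]]
  grip: -0.3

```text
clock: 25.98
ee_pos: [0.5817, -0.0442, 0.2213]
tool_rot: [-179.9, -0.1, 122.2]
contact_force: [0.4, -1.1, -0.0]
gripper_width: 0.0613
finger_force: 0.0
```

```bash
python3 plan.py .6,.0015,.225,112
```

```text
now [ 0.5817 -0.0442  0.2213] [-1.7993e+02 -5.0000e-02  1.2215e+02] w 0.0613 t 25.98 q6 -40.1
.6,.0015,.225,112 | [0.0386, 0.0531, -0.005] [0, 0, np.float64(0.1128)] rows 1
```

send_rows:
  plan:
    - [[0.041,0.055,0],[0,0,0.116]]
    - [[0.041,0.055,0],[0,0,0.116]]
    - [[0.041,0.055,0],[0,0,0.116]]
    - [[0.041,0.055,0],[0,0,0.116]]

```text
clock: 26.48
ee_pos: [0.5996, 0.0009, 0.2223]
tool_rot: [-180.0, -0.0, 112.0]
contact_force: [0.1, 0.7, -0.1]
gripper_width: 0.0609
finger_force: 0.0
```

```bash
python3 - <<'E'
from h import *
np.set_printoptions(precision=4,suppress=True)
P=camera_params("wrist"); cv2.imwrite("pics/w6.png",get_image("wrist")[:,:,::-1])
for d in spotter.pinpoint("wheel_grip","wrist")[:2]: print(round(d['score'],2),np.round(d['point']),atz(P,*d['point'],.105),atz(P,*d['point'],.125))
E
python3 plan.py .6,.0015,.086,112
```

```text
0.89 [205. 282.] [ 0.6014 -0.0001  0.105 ] [0.5993 0.0047 0.125 ]
now [0.5997 0.001  0.2226] [-180.      0.    112.01] w 0.0609 t 26.57 q6 -25.4
.6,.0015,.086,112 | [0.0004, 0.0006, 0.1822] [0, 0, np.float64(0.0001)] rows 3
```

View pics/w6.png

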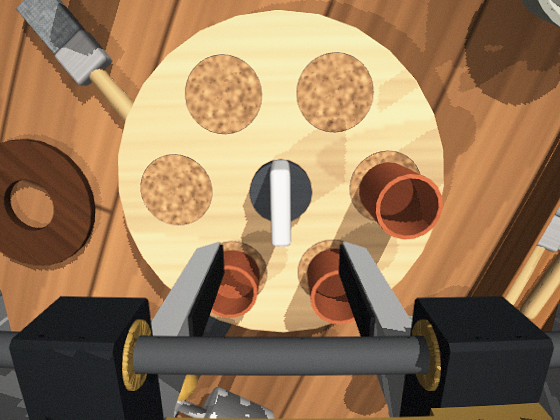

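The wrist view shows the bar at (282,205), centred and parallel between the fingers, with the fingers clear of the beakers.

send_rows:
  plan:
    - [[0,0,0.06],[0,0,0]]
    - [[0,0,0.12],[0,0,0]]
    - [[0,0,0.17],[0,0,0]]
    - [[0,0,0.182],[0,0,0]]
    - [[0,0,0.182],[0,0,0]]

```text
clock: 27.2
ee_pos: [0.6002, 0.0017, 0.0869]
tool_rot: [180.0, 0.0, 112.0]
contact_force: [-1.0, 0.4, 0.6]
gripper_width: 0.0611
finger_force: 0.0
```

send_rows:
  plan:
    - [[0,0,0],[0,0,0]]
    - [[0,0,0],[0,0,0]]
    - [[0,0,0],[0,0,0]]
    - [[0,0,0],[0,0,0]]
    - [[0,0,0],[0,0,0]]
  grip: 1
  grip_force: 25

```text
clock: 27.82
ee_pos: [0.5985, 0.0015, 0.0862]
tool_rot: [-179.8, -0.0, 112.1]
contact_force: [-0.1, 1.5, -0.1]
gripper_width: 0.0161
finger_force: 24.9
```

send_rows:
  plan:
    - [[0,0,0],[0,0,0.01]]
    - [[0,0,0],[0,0,0.03]]
    - [[0,0,0],[0,0,0.06]]
    - [[0,0,0],[0,0,0.1]]
    - [[0,0,0],[0,0,0.14]]

```text
clock: 28.45
ee_pos: [0.5988, 0.0016, 0.0862]
tool_rot: [-179.8, 0.0, 99.4]
contact_force: [-9.8, -2.7, 6.8]
gripper_width: 0.0162
finger_force: 25.1
```

send_rows:
  plan:
    - [[0,0,0],[0,0,0.04]]
    - [[0,0,0],[0,0,0.08]]
    - [[0,0,0],[0,0,0.12]]
    - [[0,0,0],[0,0,0.16]]
    - [[0,0,0],[0,0,0.2]]

```text
clock: 29.08
ee_pos: [0.5992, 0.0017, 0.0863]
tool_rot: [-179.9, 0.0, 81.3]
contact_force: [-7.0, -3.3, 4.0]
gripper_width: 0.0161
finger_force: 25.0
```

send_rows:
  plan:
    - [[0,0,0],[0,0,0.04]]
    - [[0,0,0],[0,0,0.08]]
    - [[0,0,0],[0,0,0.12]]
    - [[0,0,0],[0,0,0.16]]
    - [[0,0,0],[0,0,0.2]]

```text
clock: 29.7
ee_pos: [0.5996, 0.0016, 0.0863]
tool_rot: [-180.0, 0.0, 63.3]
contact_force: [-2.9, -3.6, 1.2]
gripper_width: 0.0161
finger_force: 25.0
```

send_rows:
  plan:
    - [[0,0,0],[0,0,0.04]]
    - [[0,0,0],[0,0,0.075]]
    - [[0,0,0],[0,0,0.105]]
    - [[0,0,0],[0,0,0.12]]
    - [[0,0,0],[0,0,0.127]]

```text
clock: 30.32
ee_pos: [0.5998, 0.0014, 0.0863]
tool_rot: [180.0, 0.0, 52.0]
contact_force: [-1.1, -6.5, 2.1]
gripper_width: 0.0163
finger_force: 25.0
```

send_rows:
  plan:
    - [[0,0,0],[0,0,0]]
    - [[0,0,0],[0,0,0]]

```text
clock: 30.58
ee_pos: [0.5998, 0.0014, 0.0863]
tool_rot: [180.0, 0.0, 52.0]
contact_force: [-1.2, -6.0, 1.0]
gripper_width: 0.0156
finger_force: 25.0
```

send_rows:
  plan:
    - [[0,0,0],[0,0,0]]
    - [[0,0,0],[0,0,0]]
    - [[0,0,0],[0,0,0]]
    - [[0,0,0],[0,0,0]]
  grip: -0.3

```text
clock: 31.08
ee_pos: [0.5999, 0.0021, 0.0862]
tool_rot: [180.0, -0.0, 52.0]
contact_force: [-0.1, 0.1, -0.4]
gripper_width: 0.0527
finger_force: 0.0
```

send_rows:
  plan:
    - [[0,0,-0.05],[0,0,0]]
    - [[0,0,-0.1],[0,0,0]]
    - [[0,0,-0.15],[0,0,0]]
    - [[0,0,-0.18],[0,0,0]]
    - [[0,0,-0.18],[0,0,0]]

```text
clock: 31.7
ee_pos: [0.6004, 0.0021, 0.2226]
tool_rot: [179.9, -0.1, 52.0]
contact_force: [0.1, -0.6, -0.0]
gripper_width: 0.0613
finger_force: 0.0
```

```bash
python3 plan.py .4765,-.3125,.221,-8 .4765,-.3125,.0785,-8
```

```text
now [0.6004 0.0021 0.2226] [ 1.7986e+02 -1.0000e-01  5.2020e+01] w 0.0613 t 31.7 q6 34.7
.4765,-.3125,.221,-8 | [-0.4323, 0.1279, 0.0022] [0, 0, np.float64(0.6669)] rows 6
.4765,-.3125,.0785,-8 | [0.0, -0.0, 0.19] [0, 0, -0.0] rows 3
```

send_rows:
  plan:
    - [[-0.07,0.021,0],[0,0,0]]
    - [[-0.145,0.043,0],[0,0,0]]
    - [[-0.22,0.065,0],[0,0,0]]
    - [[-0.295,0.087,0],[0,0,0]]
    - [[-0.324,0.096,0],[0,0,0]]
  grip: -1

```text
clock: 32.33
ee_pos: [0.5054, -0.2361, 0.2196]
tool_rot: [-179.9, 0.0, 51.9]
contact_force: [0.1, 0.4, 0.8]
gripper_width: 0.0938
finger_force: 0.0
```

send_rows:
  plan:
    - [[-0.05,0.015,0],[0,0,0.1]]
    - [[-0.1,0.03,0],[0,0,0.21]]
    - [[-0.108,0.032,0],[0,0,0.32]]
    - [[-0.108,0.032,0],[0,0,0.43]]
    - [[-0.108,0.032,0],[0,0,0.54]]

```text
clock: 32.95
ee_pos: [0.4757, -0.3123, 0.2195]
tool_rot: [-179.9, 0.1, 3.1]
contact_force: [-0.0, 0.9, 0.6]
gripper_width: 0.0943
finger_force: 0.0
```

send_rows:
  plan:
    - [[0,0,0],[0,0,0.1]]
    - [[0,0,0],[0,0,0.127]]
    - [[0,0,0],[0,0,0.127]]
    - [[0,0,0],[0,0,0.127]]

```text
clock: 33.45
ee_pos: [0.476, -0.3123, 0.2205]
tool_rot: [-180.0, 0.1, -8.0]
contact_force: [0.1, -0.8, -1.0]
gripper_width: 0.0941
finger_force: 0.0
```

```bash
cat > r3.py <<'E'
from h import *
np.set_printoptions(precision=4,suppress=True)
for c in("top","side"):
    P=camera_params(c); im=get_image(c)
    if c=="top": cv2.imwrite("pics/top_now.png",cv2.resize(im[130:270,230:450],(792,504),interpolation=cv2.INTER_CUBIC)[:,:,::-1])
    B=[atz(P,*d['point'],.045)[:2] for d in spotter.pinpoint("beaker2",c)]; Q=[atz(P,*d['point'],.045)[:2] for d in spotter.pinpoint("pocket0",c) if d['score']>.4]
    for b in B:
        if np.hypot(b[0]-.6,b[1])<.2:
            q=min(Q,key=lambda q:np.hypot(*(q-b))); print(c,b,'nearest pocket d',np.round(b-q,3))
E
python3 r3.py; python3 plan.py .4765,-.3125,.0785,-8
```

```text
top [ 0.5879 -0.0944] nearest pocket d [0.005 0.004]
top [ 0.6826 -0.0643] nearest pocket d [-0.002  0.003]
top [ 0.502  -0.0414] nearest pocket d [ 0.007 -0.004]
side [ 0.5129 -0.0317] nearest pocket d [0.014 0.006]
side [ 0.5757 -0.1109] nearest pocket d [-0.    -0.009]
side [ 0.5653 -0.0245] nearest pocket d [0.066 0.013]
side [ 0.6852 -0.0646] nearest pocket d [-0.012 -0.001]
now [ 0.4761 -0.3124  0.2211] [-180.    0.   -8.] w 0.094 t 33.75 q6 61.0
.4765,-.3125,.0785,-8 | [0.0005, 0.0001, 0.1902] [0, 0, np.float64(-0.0)] rows 3
```

View pics/top_now.png

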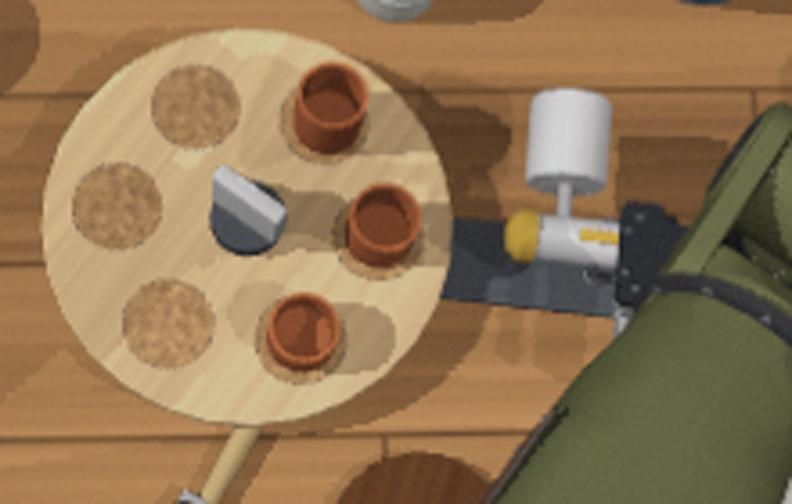

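The crop shows beaker 2 squarely in front of the nozzle, all beakers still centred on their discs and the flag flat.

send_rows:
  plan:
    - [[0,0.001,0.05],[0,0,0]]
    - [[0,0.001,0.11],[0,0,0]]
    - [[0,0.001,0.17],[0,0,0]]
    - [[0,0.001,0.19],[0,0,0]]
    - [[0,0.001,0.19],[0,0,0]]

```text
clock: 34.38
ee_pos: [0.4761, -0.3132, 0.0789]
tool_rot: [-180.0, 0.0, -8.0]
contact_force: [0.6, -0.2, -0.4]
gripper_width: 0.0938
finger_force: 0.0
```

send_rows:
  plan:
    - [[0,0,0],[0,0,0]]
    - [[0,0,0],[0,0,0]]
    - [[0,0,0],[0,0,0]]
    - [[0,0,0],[0,0,0]]
    - [[0,0,0],[0,0,0]]
  grip: 1
  grip_force: 20

```text
clock: 35.0
ee_pos: [0.4764, -0.3128, 0.079]
tool_rot: [-180.0, -0.0, -8.0]
contact_force: [2.5, 5.5, 2.4]
gripper_width: 0.0474
finger_force: 3.2
```

send_rows:
  plan:
    - [[0,0,0],[0,0,0]]
    - [[0,0,0],[0,0,0]]
    - [[0,0,0],[0,0,0]]
    - [[0,0,0],[0,0,0]]

```text
clock: 35.5
ee_pos: [0.4763, -0.3131, 0.0789]
tool_rot: [180.0, -0.0, -8.0]
contact_force: [3.2, 4.4, 4.3]
gripper_width: 0.0468
finger_force: 19.2
```

send_rows:
  plan:
    - [[0,0,0],[0,0,0]]

```text
clock: 35.62
ee_pos: [0.4764, -0.3131, 0.079]
tool_rot: [180.0, -0.0, -8.0]
contact_force: [3.8, 3.7, 4.5]
gripper_width: 0.0465
finger_force: 19.2
```

send_rows:
  plan:
    - [[0,0,0],[0,0,0]]
    - [[0,0,0],[0,0,0]]
    - [[0,0,0],[0,0,0]]
    - [[0,0,0],[0,0,0]]
    - [[0,0,0],[0,0,0]]
  grip: -1

```text
clock: 36.25
ee_pos: [0.4759, -0.3134, 0.0786]
tool_rot: [180.0, 0.0, -8.0]
contact_force: [-0.4, -0.7, -0.6]
gripper_width: 0.0926
finger_force: 0.0
```

send_rows:
  plan:
    - [[0,0,-0.05],[0,0,0]]
    - [[0,0,-0.1],[0,0,0]]
    - [[0,0,-0.16],[0,0,0]]
    - [[0,0,-0.19],[0,0,0]]
    - [[0,0,-0.19],[0,0,0]]

```text
clock: 36.88
ee_pos: [0.4764, -0.3136, 0.2225]
tool_rot: [179.9, -0.1, -8.0]
contact_force: [-1.0, -0.5, -0.6]
gripper_width: 0.0939
finger_force: 0.0
```

```bash
python3 plan.py .52,-.2,.222,-8 .6,.0015,.222,52
```

```text
now [ 0.4764 -0.3136  0.2225] [ 1.7991e+02 -1.4000e-01 -8.0200e+00] w 0.0939 t 36.88 q6 61.0
.52,-.2,.222,-8 | [0.0365, -0.1581, 0.0006] [0, 0, np.float64(-0.0003)] rows 2
.6,.0015,.222,52 | [0.0682, -0.2809, -0.0] [0, 0, -0.6667] rows 6
```

send_rows:
  plan:
    - [[0.017,-0.07,0],[0,0,0]]
    - [[0.035,-0.145,0],[0,0,0]]
    - [[0.053,-0.22,0],[0,0,0]]
    - [[0.071,-0.295,0],[0,0,0]]
    - [[0.079,-0.329,0],[0,0,0]]
  grip: -0.3

```text
clock: 37.5
ee_pos: [0.5693, -0.0744, 0.2193]
tool_rot: [-180.0, 0.1, -7.9]
contact_force: [-0.4, 0.1, 0.1]
gripper_width: 0.0608
finger_force: 0.0
```

send_rows:
  plan:
    - [[0.012,-0.05,0],[0,0,-0.11]]
    - [[0.024,-0.1,0],[0,0,-0.22]]
    - [[0.026,-0.11,0],[0,0,-0.33]]
    - [[0.026,-0.11,0],[0,0,-0.44]]
    - [[0.026,-0.11,0],[0,0,-0.55]]

```text
clock: 38.12
ee_pos: [0.5995, 0.0021, 0.2192]
tool_rot: [-179.9, 0.1, 41.8]
contact_force: [0.1, 0.1, 0.6]
gripper_width: 0.0608
finger_force: 0.0
```

send_rows:
  plan:
    - [[0,0,0],[0,0,-0.1]]
    - [[0,0,0],[0,0,-0.117]]
    - [[0,0,0],[0,0,-0.117]]
    - [[0,0,0],[0,0,-0.117]]
    - [[0,0,0],[0,0,-0.117]]

```text
clock: 38.75
ee_pos: [0.5999, 0.0019, 0.2211]
tool_rot: [-180.0, 0.0, 51.9]
contact_force: [0.8, -0.2, -0.2]
gripper_width: 0.0608
finger_force: 0.0
```

```bash
python3 plan.py .6,.0015,.086,52
```

```text
now [0.5999 0.0019 0.2211] [-180.      0.     51.95] w 0.0608 t 38.75 q6 34.7
.6,.0015,.086,52 | [-0.0003, 0.0004, 0.1801] [0, 0, np.float64(-0.0006)] rows 3
```

Lower, grip, turn −60°, release, rise.

send_rows:
  plan:
    - [[0,0,0.06],[0,0,0]]
    - [[0,0,0.12],[0,0,0]]
    - [[0,0,0.17],[0,0,0]]
    - [[0,0,0.18],[0,0,0]]
    - [[0,0,0.18],[0,0,0]]

```text
clock: 39.38
ee_pos: [0.6003, 0.0019, 0.0871]
tool_rot: [180.0, -0.0, 52.0]
contact_force: [-0.2, 0.2, 0.1]
gripper_width: 0.0609
finger_force: 0.0
```

send_rows:
  plan:
    - [[0,0,0],[0,0,0]]
    - [[0,0,0],[0,0,0]]
    - [[0,0,0],[0,0,0]]
    - [[0,0,0],[0,0,0]]
    - [[0,0,0],[0,0,0]]
  grip: 1
  grip_force: 25

```text
clock: 40.0
ee_pos: [0.6001, 0.0018, 0.0863]
tool_rot: [180.0, -0.0, 52.0]
contact_force: [-0.5, 1.7, 2.1]
gripper_width: 0.0159
finger_force: 25.0
```

send_rows:
  plan:
    - [[0,0,0],[0,0,0.01]]
    - [[0,0,0],[0,0,0.03]]
    - [[0,0,0],[0,0,0.06]]
    - [[0,0,0],[0,0,0.1]]
    - [[0,0,0],[0,0,0.14]]

```text
clock: 40.62
ee_pos: [0.6003, 0.0015, 0.0863]
tool_rot: [179.9, -0.0, 39.2]
contact_force: [5.6, -3.8, -2.0]
gripper_width: 0.0163
finger_force: 25.0
```

send_rows:
  plan:
    - [[0,0,0],[0,0,0.04]]
    - [[0,0,0],[0,0,0.08]]
    - [[0,0,0],[0,0,0.12]]
    - [[0,0,0],[0,0,0.16]]
    - [[0,0,0],[0,0,0.2]]

```text
clock: 41.25
ee_pos: [0.6006, 0.001, 0.0863]
tool_rot: [179.9, -0.1, 21.2]
contact_force: [7.5, -7.7, -3.0]
gripper_width: 0.0161
finger_force: 25.0
```

send_rows:
  plan:
    - [[0,0,0],[0,0,0.04]]
    - [[0,0,0],[0,0,0.08]]
    - [[0,0,0],[0,0,0.12]]
    - [[0,0,0],[0,0,0.16]]
    - [[0,0,0],[0,0,0.2]]

```text
clock: 41.88
ee_pos: [0.6007, 0.0005, 0.0863]
tool_rot: [179.9, -0.1, 3.2]
contact_force: [8.4, -10.8, -4.0]
gripper_width: 0.0164
finger_force: 25.0
```

send_rows:
  plan:
    - [[0,0,0],[0,0,0.04]]
    - [[0,0,0],[0,0,0.075]]
    - [[0,0,0],[0,0,0.105]]
    - [[0,0,0],[0,0,0.12]]
    - [[0,0,0],[0,0,0.127]]

```text
clock: 42.5
ee_pos: [0.6007, 0.0002, 0.0863]
tool_rot: [179.9, -0.1, -8.2]
contact_force: [8.3, -12.1, -4.0]
gripper_width: 0.0157
finger_force: 25.0
```

send_rows:
  plan:
    - [[0,0,0],[0,0,0]]
    - [[0,0,0],[0,0,0]]

```text
clock: 42.75
ee_pos: [0.6007, 0.0002, 0.0863]
tool_rot: [179.9, -0.1, -8.2]
contact_force: [7.3, -12.5, -2.5]
gripper_width: 0.0158
finger_force: 25.0
```

send_rows:
  plan:
    - [[0,0,0],[0,0,0]]
    - [[0,0,0],[0,0,0]]
    - [[0,0,0],[0,0,0]]
    - [[0,0,0],[0,0,0]]
  grip: -0.3

```text
clock: 43.25
ee_pos: [0.5999, 0.002, 0.0862]
tool_rot: [-180.0, 0.0, -8.0]
contact_force: [-0.3, 1.2, 0.3]
gripper_width: 0.0525
finger_force: 0.0
```

send_rows:
  plan:
    - [[0,0,-0.05],[0,0,0]]
    - [[0,0,-0.1],[0,0,0]]
    - [[0,0,-0.15],[0,0,0]]
    - [[0,0,-0.18],[0,0,0]]
    - [[0,0,-0.18],[0,0,0]]

```text
clock: 43.88
ee_pos: [0.6004, 0.002, 0.2226]
tool_rot: [-180.0, -0.2, -8.0]
contact_force: [0.2, 1.2, -0.4]
gripper_width: 0.061
finger_force: 0.0
```

```bash
python3 plan.py .476,-.3132,.221,-8
```

```text
now [0.6004 0.002  0.2226] [-1.7998e+02 -1.7000e-01 -8.0100e+00] w 0.061 t 43.88 q6 94.7
.476,-.3132,.221,-8 | [-0.1057, 0.4392, 0.0021] [0, 0, np.float64(-0.0002)] rows 6
```

send_rows:
  plan:
    - [[-0.017,0.07,0],[0,0,0]]
    - [[-0.035,0.145,0],[0,0,0]]
    - [[-0.053,0.22,0],[0,0,0]]
    - [[-0.071,0.295,0],[0,0,0]]
    - [[-0.079,0.329,0],[0,0,0]]
  grip: -1

```text
clock: 44.5
ee_pos: [0.5052, -0.2363, 0.2196]
tool_rot: [-180.0, 0.1, -8.2]
contact_force: [0.1, 0.9, 0.8]
gripper_width: 0.094
finger_force: 0.0
```

send_rows:
  plan:
    - [[-0.016,0.07,0],[0,0,0]]
    - [[-0.026,0.11,0],[0,0,0]]
    - [[-0.026,0.11,0],[0,0,0]]
    - [[-0.026,0.11,0],[0,0,0]]
    - [[-0.026,0.11,0],[0,0,0]]

```text
clock: 45.12
ee_pos: [0.4764, -0.3122, 0.2209]
tool_rot: [-180.0, 0.0, -7.9]
contact_force: [0.3, -0.3, 0.6]
gripper_width: 0.0943
finger_force: 0.0
```

```bash
python3 r3.py; python3 plan.py .476,-.3132,.0785,-8
```

```text
top [ 0.5059 -0.0364] nearest pocket d [-0.001  0.   ]
top [0.5132 0.0667] nearest pocket d [ 0.001 -0.001]
top [ 0.5834 -0.0983] nearest pocket d [-0.006  0.013]
side [ 0.5046 -0.0498] nearest pocket d [-0.001 -0.005]
side [ 0.5759 -0.1025] nearest pocket d [-0.014  0.007]
side [0.5233 0.0718] nearest pocket d [0.001 0.006]
now [ 0.4762 -0.3129  0.2212] [ 1.80e+02 -1.00e-02 -7.99e+00] w 0.094 t 45.42 q6 61.0
.476,-.3132,.0785,-8 | [-0.0002, 0.0004, 0.1903] [0, 0, np.float64(0.0001)] rows 3
```

Run:
```python
from fit import *
beakers([(.5854,-.1025),(.5026,-.038),(.518,.066)],.045)
```

```text
wheel [ 0.5999 -0.0008] 20.807738159022588 cost 11.548833273920302 12
[(np.float64(0.907), 0.07, 0.5824, -0.1035), (np.float64(0.889), 0.056, 0.5844, -0.1045), (np.float64(0.826), 0.084, 0.5814, -0.1035), (np.float64(0.808), 0.042, 0.5854, -0.1045)] 2
[(np.float64(0.935), 0.056, 0.5016, -0.041), (np.float64(0.89), 0.042, 0.5036, -0.04), (np.float64(0.855), 0.07, 0.5006, -0.041), (np.float64(0.783), 0.084, 0.5006, -0.041)] 2
[(np.float64(0.944), 0.042, 0.515, 0.064), (np.float64(0.86), 0.056, 0.513, 0.063), (np.float64(0.779), 0.07, 0.513, 0.063), (np.float64(0.711), 0.084, 0.513, 0.063)] 2
```

Beakers are 42, 56 and 70 mm as assumed, and all centred. Squeeze for beaker 3.

send_rows:
  plan:
    - [[0,0,0.05],[0,0,0]]
    - [[0,0,0.11],[0,0,0]]
    - [[0,0,0.17],[0,0,0]]
    - [[0,0,0.19],[0,0,0]]
    - [[0,0,0.19],[0,0,0]]

```text
clock: 46.35
ee_pos: [0.4761, -0.3133, 0.0789]
tool_rot: [-180.0, 0.0, -8.0]
contact_force: [0.3, -0.4, 0.4]
gripper_width: 0.0941
finger_force: 0.0
```

send_rows:
  plan:
    - [[0,0,0],[0,0,0]]
    - [[0,0,0],[0,0,0]]
    - [[0,0,0],[0,0,0]]
    - [[0,0,0],[0,0,0]]
    - [[0,0,0],[0,0,0]]
  grip: 1
  grip_force: 20

```text
clock: 46.98
ee_pos: [0.4764, -0.3128, 0.079]
tool_rot: [-180.0, -0.0, -8.0]
contact_force: [3.0, 6.1, 2.8]
gripper_width: 0.0475
finger_force: 3.2
```

send_rows:
  plan:
    - [[0,0,0],[0,0,0]]
    - [[0,0,0],[0,0,0]]
    - [[0,0,0],[0,0,0]]
    - [[0,0,0],[0,0,0]]
    - [[0,0,0],[0,0,0]]

```text
clock: 47.6
ee_pos: [0.4763, -0.3131, 0.079]
tool_rot: [180.0, -0.0, -8.0]
contact_force: [3.2, 3.4, 5.5]
gripper_width: 0.0465
finger_force: 19.2
```

send_rows:
  plan:
    - [[0,0,0],[0,0,0]]
    - [[0,0,0],[0,0,0]]
    - [[0,0,0],[0,0,0]]
    - [[0,0,0],[0,0,0]]
    - [[0,0,0],[0,0,0]]
  grip: -1

```text
clock: 48.22
ee_pos: [0.4759, -0.3134, 0.0786]
tool_rot: [180.0, 0.0, -8.0]
contact_force: [-0.3, -0.2, 0.2]
gripper_width: 0.0921
finger_force: 0.0
```

send_rows:
  plan:
    - [[0,0,-0.05],[0,0,0]]
    - [[0,0,-0.1],[0,0,0]]
    - [[0,0,-0.16],[0,0,0]]
    - [[0,0,-0.19],[0,0,0]]
    - [[0,0,-0.19],[0,0,0]]

```text
clock: 48.85
ee_pos: [0.4764, -0.3136, 0.2225]
tool_rot: [179.9, -0.1, -8.0]
contact_force: [0.5, -0.2, -0.4]
gripper_width: 0.094
finger_force: 0.0
```

send_rows:
  plan:
    - [[0.017,-0.07,0],[0,0,0]]
    - [[0.035,-0.145,0],[0,0,0]]
    - [[0.053,-0.22,0],[0,0,0]]
    - [[0.071,-0.295,0],[0,0,0]]
    - [[0.079,-0.329,0],[0,0,0]]
  grip: -0.3

```text
clock: 49.48
ee_pos: [0.5693, -0.0744, 0.2193]
tool_rot: [-180.0, 0.1, -7.9]
contact_force: [-0.5, 0.3, 1.1]
gripper_width: 0.0612
finger_force: 0.0
```

send_rows:
  plan:
    - [[0.012,-0.05,0],[0,0,-0.11]]
    - [[0.024,-0.1,0],[0,0,-0.22]]
    - [[0.026,-0.11,0],[0,0,-0.33]]
    - [[0.026,-0.11,0],[0,0,-0.44]]
    - [[0.026,-0.11,0],[0,0,-0.55]]

```text
clock: 50.1
ee_pos: [0.5995, 0.002, 0.2192]
tool_rot: [-179.9, 0.1, 41.8]
contact_force: [0.4, 0.6, 0.1]
gripper_width: 0.061
finger_force: 0.0
```

send_rows:
  plan:
    - [[0,0,0],[0,0,-0.11]]
    - [[0,0,0],[0,0,-0.22]]
    - [[0,0,0],[0,0,-0.33]]
    - [[0,0,0],[0,0,-0.44]]
    - [[0,0,0],[0,0,-0.55]]

```text
clock: 50.72
ee_pos: [0.5995, 0.0018, 0.2192]
tool_rot: [-179.9, -0.0, 91.3]
contact_force: [0.7, -0.5, 0.6]
gripper_width: 0.0611
finger_force: 0.0
```

send_rows:
  plan:
    - [[0,0,0],[0,0,-0.11]]
    - [[0,0,0],[0,0,-0.22]]
    - [[0,0,0],[0,0,-0.33]]
    - [[0,0,0],[0,0,-0.44]]
    - [[0,0,0],[0,0,-0.55]]

```text
clock: 51.35
ee_pos: [0.5995, 0.0018, 0.2192]
tool_rot: [-179.9, -0.1, 140.8]
contact_force: [0.4, -0.1, -0.1]
gripper_width: 0.0607
finger_force: 0.0
```

send_rows:
  plan:
    - [[0,0,0],[0,0,-0.11]]
    - [[0,0,0],[0,0,-0.22]]
    - [[0,0,0],[0,0,-0.33]]
    - [[0,0,0],[0,0,-0.35]]
    - [[0,0,0],[0,0,-0.35]]

```text
clock: 51.98
ee_pos: [0.5997, 0.0019, 0.2203]
tool_rot: [-180.0, -0.1, 171.8]
contact_force: [0.4, 0.0, 0.0]
gripper_width: 0.0608
finger_force: 0.0
```

send_rows:
  plan:
    - [[0,0,0],[0,0,0]]
    - [[0,0,0],[0,0,0]]

```text
clock: 52.22
ee_pos: [0.5999, 0.0018, 0.2211]
tool_rot: [-180.0, -0.0, 171.9]
contact_force: [-0.4, -0.1, -0.4]
gripper_width: 0.0611
finger_force: 0.0
```

```bash
python3 plan.py .6,.0015,.086,172
```

```text
now [0.5999 0.0018 0.2211] [-180.     -0.    171.91] w 0.0611 t 52.23 q6 -85.2
.6,.0015,.086,172 | [-0.0002, -0.0004, 0.1801] [0, 0, np.float64(-0.001)] rows 3
```

send_rows:
  plan:
    - [[0,0,0.06],[0,0,0]]
    - [[0,0,0.12],[0,0,0]]
    - [[0,0,0.17],[0,0,0]]
    - [[0,0,0.18],[0,0,0]]
    - [[0,0,0.18],[0,0,0]]

```text
clock: 52.85
ee_pos: [0.6003, 0.0019, 0.0871]
tool_rot: [180.0, 0.0, 172.0]
contact_force: [-0.3, -0.4, 0.3]
gripper_width: 0.0611
finger_force: 0.0
```

send_rows:
  plan:
    - [[0,0,0],[0,0,0]]
    - [[0,0,0],[0,0,0]]
    - [[0,0,0],[0,0,0]]
    - [[0,0,0],[0,0,0]]
    - [[0,0,0],[0,0,0]]
  grip: 1
  grip_force: 25

```text
clock: 53.48
ee_pos: [0.5997, 0.0003, 0.0863]
tool_rot: [-179.8, -0.0, 172.0]
contact_force: [-0.8, 1.8, 1.9]
gripper_width: 0.0156
finger_force: 25.0
```

send_rows:
  plan:
    - [[0,0,0],[0,0,0.01]]
    - [[0,0,0],[0,0,0.03]]
    - [[0,0,0],[0,0,0.06]]
    - [[0,0,0],[0,0,0.1]]
    - [[0,0,0],[0,0,0.14]]

```text
clock: 54.1
ee_pos: [0.5997, 0.0002, 0.0863]
tool_rot: [-179.9, 0.0, 159.3]
contact_force: [-3.1, -12.5, 1.9]
gripper_width: 0.0159
finger_force: 25.1
```

send_rows:
  plan:
    - [[0,0,0],[0,0,0.04]]
    - [[0,0,0],[0,0,0.08]]
    - [[0,0,0],[0,0,0.12]]
    - [[0,0,0],[0,0,0.16]]
    - [[0,0,0],[0,0,0.2]]

```text
clock: 54.72
ee_pos: [0.5996, 0.0, 0.0863]
tool_rot: [-179.9, 0.0, 141.2]
contact_force: [-4.2, -13.1, 2.2]
gripper_width: 0.0155
finger_force: 25.0
```

send_rows:
  plan:
    - [[0,0,0],[0,0,0.04]]
    - [[0,0,0],[0,0,0.08]]
    - [[0,0,0],[0,0,0.12]]
    - [[0,0,0],[0,0,0.16]]
    - [[0,0,0],[0,0,0.2]]

```text
clock: 55.35
ee_pos: [0.5994, -0.0001, 0.0863]
tool_rot: [-179.8, 0.1, 123.2]
contact_force: [-7.6, -13.5, 4.4]
gripper_width: 0.0159
finger_force: 25.0
```

send_rows:
  plan:
    - [[0,0,0],[0,0,0.04]]
    - [[0,0,0],[0,0,0.075]]
    - [[0,0,0],[0,0,0.105]]
    - [[0,0,0],[0,0,0.12]]
    - [[0,0,0],[0,0,0.127]]

```text
clock: 55.98
ee_pos: [0.5992, -0.0002, 0.0863]
tool_rot: [-179.8, 0.1, 111.9]
contact_force: [-7.8, -14.2, 4.1]
gripper_width: 0.0161
finger_force: 25.0
```

send_rows:
  plan:
    - [[0,0,0],[0,0,0]]
    - [[0,0,0],[0,0,0]]

```text
clock: 56.22
ee_pos: [0.5993, -0.0001, 0.0863]
tool_rot: [-179.9, 0.1, 111.9]
contact_force: [-8.4, -15.0, 4.7]
gripper_width: 0.0158
finger_force: 25.0
```

send_rows:
  plan:
    - [[0,0,0],[0,0,0]]
    - [[0,0,0],[0,0,0]]
    - [[0,0,0],[0,0,0]]
    - [[0,0,0],[0,0,0]]
  grip: -0.3

```text
clock: 56.72
ee_pos: [0.5999, 0.002, 0.0862]
tool_rot: [180.0, -0.0, 112.0]
contact_force: [-0.2, 0.1, 0.2]
gripper_width: 0.0521
finger_force: 0.0
```

send_rows:
  plan:
    - [[0,0,-0.05],[0,0,0]]
    - [[0,0,-0.1],[0,0,0]]
    - [[0,0,-0.15],[0,0,0]]
    - [[0,0,-0.2],[0,0,0]]
    - [[0,0,-0.22],[0,0,0]]

```text
clock: 57.35
ee_pos: [0.6004, 0.002, 0.2532]
tool_rot: [179.8, 0.1, 112.0]
contact_force: [0.1, 0.0, -0.1]
gripper_width: 0.0611
finger_force: 0.0
```

send_rows:
  plan:
    - [[0.07,0,0],[0,0,0]]
    - [[0.14,0,0],[0,0,0]]
    - [[0.2,0,0],[0,0,0]]
    - [[0.25,0,0],[0,0,0]]
    - [[0.25,0,0],[0,0,0]]

```text
clock: 57.98
ee_pos: [0.5288, 0.1776, 0.2503]
tool_rot: [-179.9, -0.0, 112.1]
contact_force: [0.3, 0.6, 0.5]
gripper_width: 0.0612
finger_force: 0.0
```

Run:
```python
from fit import *
cv2.imwrite("pics/end.png",cv2.resize(I["top"][110:290,70:450],(798,378),interpolation=cv2.INTER_CUBIC)[:,:,::-1])
beakers([(.503,-.038),(.518,.066),(.615,.105)],.045)
```

```text
wheel [ 0.6032 -0.0012] 23.04331776498109 cost 38.25537547831846 12
[(np.float64(0.934), 0.07, 0.501, -0.038), (np.float64(0.899), 0.056, 0.502, -0.037), (np.float64(0.857), 0.084, 0.5, -0.038), (np.float64(0.818), 0.042, 0.503, -0.038)] 2
[(np.float64(0.895), 0.056, 0.514, 0.065), (np.float64(0.879), 0.042, 0.517, 0.066), (np.float64(0.818), 0.07, 0.513, 0.065), (np.float64(0.747), 0.084, 0.513, 0.065)] 2
[(np.float64(0.876), 0.042, 0.613, 0.105), (np.float64(0.774), 0.056, 0.613, 0.105), (np.float64(0.693), 0.07, 0.613, 0.105), (np.float64(0.627), 0.084, 0.613, 0.104)] 2
```

View pics/end.png

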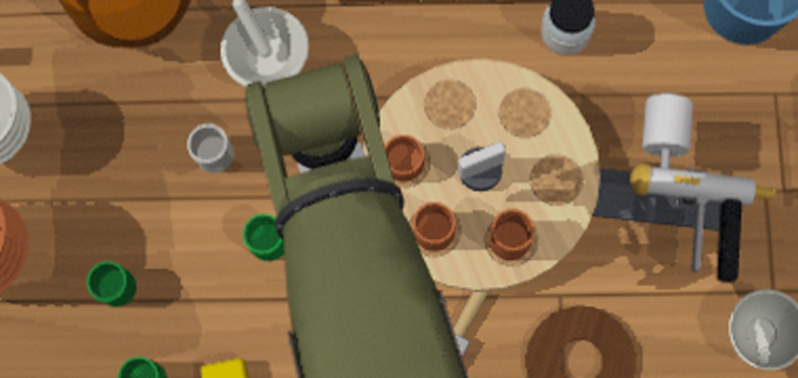

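The final view shows all three beakers on their discs, an empty disc before the nozzle, the trigger released and the arm clear. There is no fourth beaker.

```bash
python3 -c "
from rig import close_job; print(close_job())"
```

```text
the job is handed in; nothing more can be done
None
```

I loaded the three beakers present (42, 56 and 70 mm; the 84 mm one was absent), sprayed them shortest first with a full squeeze each, left an empty disc at the nozzle with the trigger released, and handed the job in at about 58 s; no verdict came back.

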